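Stow a plaster relief in the drying bay and latch it

TASK

Slide the board with the round plaster relief, relief first, under the slatted shelf of the drying bay until it sits flat against the back stop. Then press the orange lever on the far side of the bay down until the catch holds it by itself, so that the board is locked in. Do not shift the other things on the table or on the shelf.

Things in the scene. Friction and masses are not known exactly. Their poses are not given: they have to be found in the camera images.
- board: Loose plywood board, 170 (x) x 150 (y) x 15 mm, about 0.45 kg, flat on the table. Origin: centre of its underside; +x points from the grip end to the leading end, z up. On it a white round plaster relief, 112 mm across, its rim up to 37 mm above the table, centred 22 mm towards +x. At the -x end stands a red wooden grip.
- board_grip (a point): Centre of the board's upright red wooden grip: a block 20 mm (board x) x 28 mm (board y), from the board's top to 58 mm above the table. The point is 42 mm above the table, 68 mm from the board's origin towards board -x. Pinch it across board y.
- bay: Fixed wooden drying bay on the table; +x points into it (to the robot's left), +y to its near side. Origin: on the table, exactly where the board's origin lies (same yaw) when home. The lane is 158 mm wide between side cheeks, from x = -39 mm (flared lips from -64) to the back stop at +86. Lever and catch stand outside the far cheek, y = -89 to -153 mm, x = -95 to +55 mm, its pad out to -164.
- bay_mouth (a point): On the table below the middle of the shelf's front edge, x = -92 mm in the bay frame. The slatted shelf is 178 mm wide, underside 100 mm and top 115 mm above the table. A home board's grip stands 24 mm inside this edge, so a vertical gripper would hit the shelf: lean the tool back from the bay, fingers pointing into it, by about 40 degrees.
- lever (a joint): Sprung lever, rad: 0 raised (start), 0.49 hard down; a brass catch snaps over its bar at about 0.47 and holds it near 0.45. Needs 5 to 10 N at the pad. Level hinge along bay y at bay (30, -105, 35) mm; the bar runs to bay -x. Its orange foot reaches across to bay y = -60 mm and drops just before the home board's front edge; a board over 5 mm short blocks it.
- lever_pad (a point): Centre of the top of the lever's orange press pad, 40 mm (along the bar) x 34 mm, on the lever's end, 174 mm from the hinge; when raised about 118 mm above the table and leaning down towards the bay, its face 0.45 rad from level.
- bay_lever_down (a point): Where the centre of the pad's top lies when the lever is level (joint 0.45): 44 mm above the table.
- coffee_cup: Bystander: paper cup with white lid, 85 mm across, 145 mm tall; origin under its centre.
- water_bottle: Bystander: clear bottle, 66 mm across, 210 mm tall; origin under its centre.
- clay_lump: Bystander: brown hard clay lump, 62 x 50 x 52 mm; origin under its centre.
- brush: Bystander: brush lying flat, 190 mm long along its x; origin under its middle.
- spatula: Bystander: orange-handled spatula lying flat, 200 mm long along its x; origin under its middle.
- mould: Bystander: round white plaster mould, 148 mm across, 30 mm tall; origin under its centre.
- cast: Bystander: round white plaster cast lying on the bay's shelf, 90 mm across, 22 mm tall; origin under its centre.
Mind the look-alikes: they are no part of the job. Leave any turquoise look-alike of the board alone.

How it is judged:
By the outcome, as a careful person would: the job done as asked, in the order asked, and still so for the second after the job is handed in, with the robot touching nothing.
It also fails if it takes over 54 s, if anything falls off the work surface, if the arm or the gripper's body presses on something with over 40 N, if the wrist force passes 120 N, or if a joint passes its speed limit or range.

ROBOT

A 6-joint arm with a two-finger parallel gripper is mounted at the origin on the work surface. World frame = base frame: x ahead of the robot, y to its left, z up, the work surface at z = 0. Lengths are in m, angles in rad, forces in N, time in s.
With the tool pointing down it reaches from about 0.3 to 0.95 m from the base axis. Payload 3.1 kg.
Tool frame: the origin (TCP) lies on the mounting face of the last link; the fingertips stand 173 mm ahead of it and the grasp point (between the pads) lies 155 mm ahead of it; y points along the fingers, x is the direction in which the jaws open and shut, and the axes are right-handed (so a half turn about y gives the same grasp; the last joint's range is limited). The gripper opens to 85 mm and grips with 20 to 120 N. Pads are 22 mm wide; open, the fingers measure 114 mm over their backs; the gripper's body (76 mm by 85 mm) begins 54 mm behind the grasp point. The pads swing forward as they close: fully open they stand 13 mm farther back than shut.
Start: joints at [1.195, 0.308, 1.634, -0, 1.2, -0.07], TCP at [0.188, 0.596, 0.405] pointing down, gripper open.
Joint ranges: [-3.06, 3.06], [-0.79, 1.96], [0.05, 2.63], [-1.19, 4.34], [0.05, 2.64], [-2.94, 2.94]. Speed limits (rad/s): [2.79, 2.79, 3.14, 3.14, 3.14, 3.14].

INTERFACE

Orientations are given as a unit quaternion [w, x, y, z].
In Python, from bench import env gives the robot as it stands.
- The arm moves only by the tool arm_command, never from a script. Its argument "rows" is a list of rows, each an object with "travel": the shift along the tool's x, y, z in mm, a list of three; "turn": the turn, a rotation vector about the tool's x, y, z in rad, a list of three. A call has 1 to 5 rows; each row is the pose to reach, as a shift and turn from the pose commanded when the call began, along the tool's axes at that moment; what a row does not reach only later rows make up. A row lasts 1/10 s, in which the tool goes at most 50 mm and 8.59 degrees, less where a joint would pass 70% of its speed; a pose out of reach is approached as far as the arm can. A call with a gripper value outside its range is refused whole. "jaw" is the closure in counts, from 0 (fully open) to 255 (shut), set as the call begins (left out, the last holds). The fingers move at their own pace and stop on an object; "squeeze" is the grip in N (left out, the last holds). Time passes only in rows, so rows that repeat a pose let the fingers close. It gives the time, the measured TCP pose, the force and the opening at its end, in the units of the state.
- env.state(): the state, without advancing time (a new reading comes with each control period).
- env.camera(name): name is "side" or "top"; returns a dict with "pixels" (384x512x3 uint8, red, green, blue), "K" (3x3 intrinsics, pixels), "origin" and "rotation" of the camera in the world. Camera axes: x right, y down, z forward; pixel columns grow to the right and rows downward; lengths in m; the calibration is good to about 2 mm. A picture is of the moment at which its call begins. There is no depth.
- env.close_job(): hands the job in, once; it reports no verdict.
The state is a dict: "time": time; "joint_pos": joint angles; "joint_vel": joint speeds; "joint_torque": joint torques, N m; "tool_pos": TCP position; "tcp_rot": TCP orientation; "contact_force": force on the tool from outside, world axes, zero at the start; "ft_torque": the same for the moment, N m; "gripper_width": finger opening in m.
Only numpy, scipy, OpenCV 4.12 (cv2) and the standard library are available. Lean on these libraries where they do the work, as an engineer would, in place of code of your own. Each camera call takes 0.05 s, during which the arm holds its last target.

## Working session

There is one attempt and no reset: what is moved stays moved. The work goes in short steps, Python scripts to look and compute and a tool call to move; the robot and the scene stay as the last step left them, time stands still between calls to the robot, and variables do not carry over. Pictures are saved under pics/ and viewed, and the job is handed in when it is done.

Besides the shell and the picture viewer there is one more tool, called after ">>>" as name(argument=value, ...) on one line, values as JSON. arm_command: Moves the arm, as the interface text tells. Its arguments: {"type":"object","properties":{"rows":{"type":"array"},"jaw":{"type":"number"},"squeeze":{"type":"number"}},"required":["rows"]}

```bash
ls; mkdir -p pics; python3 - <<'E'
from bench import env
import cv2
s=env.state()
for k,v in s.items(): print(k,v)
for n in ("top","side"):
    c=env.camera(n); cv2.imwrite(f"pics/{n}0.png",cv2.resize(c["pixels"][:,:,::-1],None,fx=1.5,fy=1.5,interpolation=cv2.INTER_CUBIC)); print(n,c["K"],c["origin"],c["rotation"])
E
```

```text
pics
time 0.0
joint_pos [ 1.19530996e+00  3.09011939e-01  1.63518576e+00 -4.82469157e-07
  1.19966063e+00 -6.97047169e-02]
joint_vel [0.0002361  0.00154494 0.00076078 0.00139329 0.00257976 0.00287574]
joint_torque [ 2.23096446e-03 -4.15240502e+01 -2.76673543e+01  4.83802694e-05
  1.00253001e-02  3.34675553e-05]
tool_pos [0.18802487 0.59560967 0.40344266]
tcp_rot [-0.56988747  0.57074254  0.41734192 -0.41869672]
contact_force [-0.02632226  0.09998119 -0.30927251]
ft_torque [-0.03498873 -0.02395665 -0.00350167]
gripper_width 0.08548004472810926
top [[435.34479889   0.         254.27603032]
 [  0.         435.34479889 182.66102017]
 [  0.           0.           1.        ]] [0.40049323 0.03764674 1.45635466] [-0.02280032  0.71673844 -0.69682552  0.01415466]
side [[412.55341324   0.         256.15916377]
 [  0.         412.55341324 194.53757118]
 [  0.           0.           1.        ]] [-0.19228922 -0.93834899  0.82459408] [-0.47267946  0.83505767 -0.24569951  0.13742115]
```

View pics/top0.png

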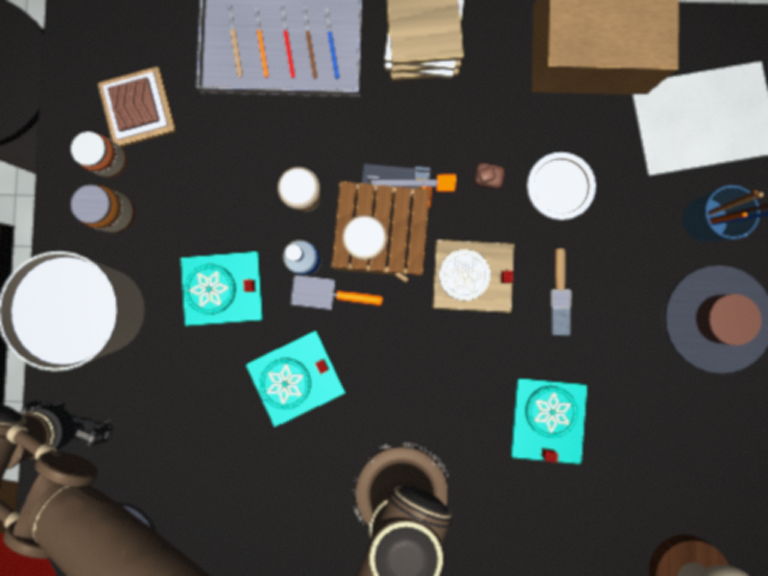

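View pics/side0.png

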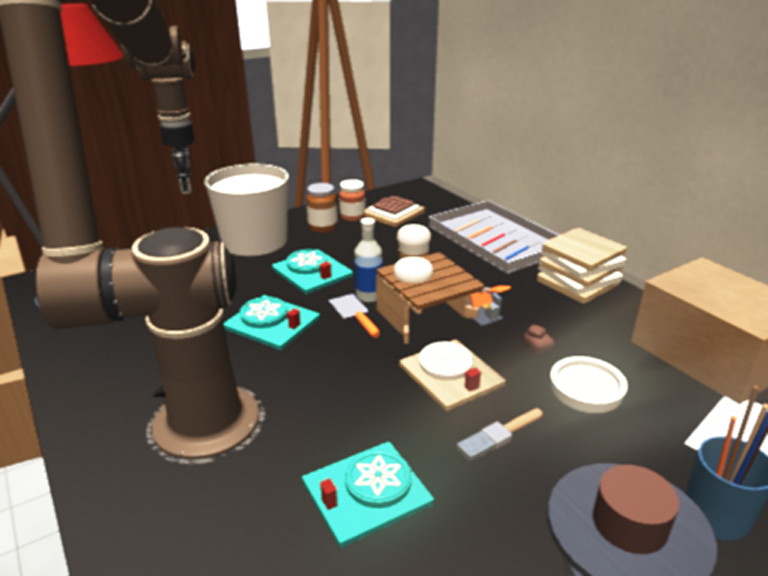

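The top view shows the plywood board with the white relief at (473,276), its red grip at (508,277). The bay's slatted shelf is at (380,228) and the orange lever pad at (447,183). The three turquoise boards at (221,288), (296,378) and (550,420) are look-alikes; only the plywood one with the white relief fits. I'll enlarge it to confirm.

```bash
cat > h.py <<'E'
import numpy as np, cv2
from scipy.spatial.transform import Rotation as R
from bench import env
def rot(q): return R.from_quat([q[1],q[2],q[3],q[0]])
CAL={}
def cam(n):
    c=env.camera(n); return c
def rotm(c):
    r=np.array(c["rotation"]); return r if r.shape==(3,3) else rot(r).as_matrix()
def ray(c,u,v):
    d=np.linalg.inv(c["K"])@np.array([u,v,1.]); return np.array(c["origin"]), rotm(c)@d
def onz(c,u,v,z):
    o,d=ray(c,u,v); return o+d*(z-o[2])/d[2]
def proj(c,p):
    q=rotm(c).T@(np.array(p)-c["origin"]); k=c["K"]@q; return k[:2]/k[2]
def crop(c,x0,y0,w,h,f,name):
    im=c["pixels"][y0:y0+h,x0:x0+w,::-1]
    cv2.imwrite(name,cv2.resize(im,None,fx=f,fy=f,interpolation=cv2.INTER_CUBIC))
E
python3 - <<'E'
from h import *
c=cam("top"); crop(c,210,95,150,120,5,"pics/t1.png")
s=cam("side"); crop(s,235,150,150,130,5,"pics/s1.png")
import pickle; pickle.dump((c,s),open("c0.pkl","wb"))
E
```

```text
(no output)
```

View pics/t1.png

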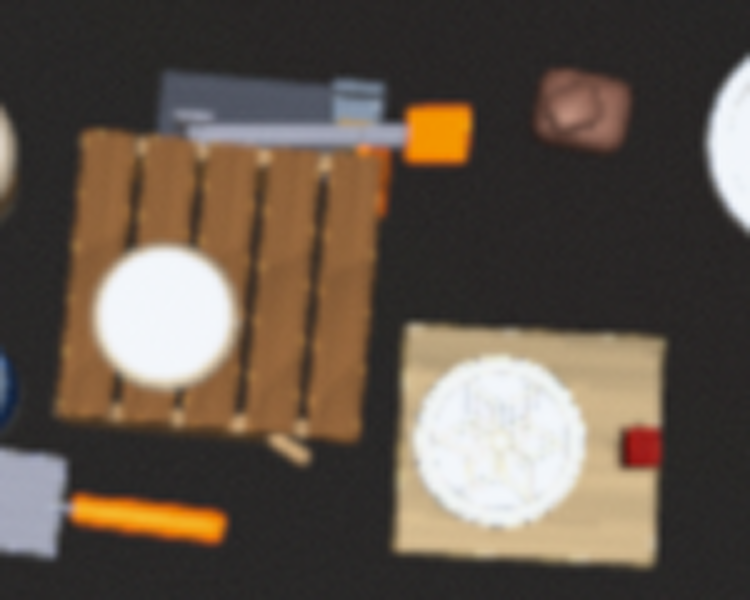

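View pics/s1.png

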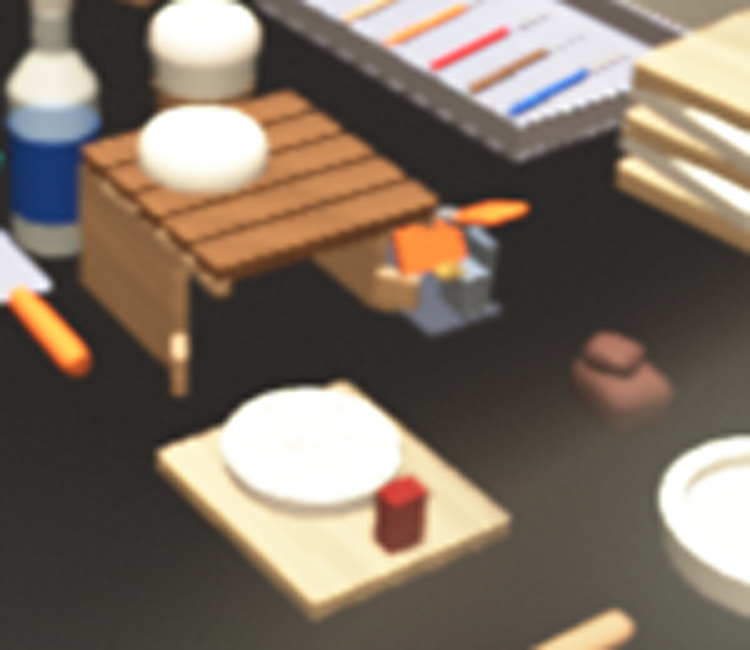

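The crop confirms it: plywood board, white relief, red grip, corners at crop (408,325), (665,338), (654,566) and (394,551). The shelf's front edge runs from crop (381,152) to (360,440).

```bash
python3 - <<'E'
from h import *
import pickle; c,s=pickle.load(open("c0.pkl","rb"))
np.set_printoptions(precision=4,suppress=True)
T=lambda x,y,z: onz(c,210+x/5-.4,95+y/5-.4,z)
S=lambda x,y:(235+x/5-.4,150+y/5-.4)
b=[T(*p,.015) for p in [(408,325),(665,338),(654,566),(394,551)]]
print("board",*b); 
for i in range(4): print(np.linalg.norm(b[i]-b[(i+1)%4]))
cen=sum(b)/4; d=(b[0]+b[3]-b[1]-b[2]); yaw=np.arctan2(d[1],d[0]); e=(b[0]+b[1]-b[2]-b[3]); print("cen",cen,"yaw",yaw, np.arctan2(e[1],e[0])+np.pi/2)
print("grip top",T(643,447,.058),"pred",cen+[-.068*np.cos(yaw),-.068*np.sin(yaw),.043])
sh=[T(*p,.115) for p in [(381,152),(360,440),(55,416),(82,130)]]
print("shelf",*sh)
for i in range(4): print(np.linalg.norm(sh[i]-sh[(i+1)%4]))
f=(sh[0]+sh[1])/2; bx=(sh[2]+sh[3])/2-f; e=sh[0]-sh[1]
y1=np.arctan2(bx[1],bx[0]); y2=np.arctan2(e[1],e[0])+np.pi/2
print("mouth",f,"yaws",y1,y2)
for y in (y1,y2):
    print("origin",f[:2]+.092*np.array([np.cos(y),np.sin(y)]))
print("pad",T(438,134,.118),"clay",T(583,110,.03))
# side check
for p,z in [((343,383),.015),((510,518),.015),((315,612),.015),((158,460),.015),((401,490),.058),((437,200),.115),((220,277),.115),((83,153),.115),((290,92),.115)]:
    print(p,onz(s,*S(*p),z))
E
```

```text
board [ 0.5557 -0.0641  0.015 ] [ 0.5517 -0.2345  0.015 ] [ 0.4006 -0.23    0.015 ] [ 0.4056 -0.0584  0.015 ]
0.17048191939122018
0.1512217949194983
0.1716033238136722
0.1502698220235194
cen [ 0.4784 -0.1467  0.015 ] yaw 1.544433380364695 1.5370402311528726
grip top [ 0.4766 -0.2136  0.058 ] pred [ 0.4766 -0.2147  0.058 ]
shelf [ 0.6523 -0.0377  0.115 ] [ 0.473  -0.0292  0.115 ] [0.4826 0.1595 0.115 ] [0.6613 0.1485 0.115 ]
0.17957980156643397
0.18891975267676236
0.17902189222223172
0.18639429979374422
mouth [ 0.5627 -0.0334  0.115 ] yaws 1.5214735632618246 1.5233566903561648
origin [0.5672 0.0585]
origin [0.567  0.0585]
pad [ 0.664  -0.0725  0.118 ] clay [ 0.6998 -0.175   0.03  ]
(343, 383) [ 0.5543 -0.0652  0.015 ]
(510, 518) [ 0.5516 -0.2337  0.015 ]
(315, 612) [ 0.3984 -0.2366  0.015 ]
(158, 460) [ 0.4022 -0.0677  0.015 ]
(401, 490) [ 0.4755 -0.2165  0.058 ]
(437, 200) [ 0.6491 -0.0389  0.115 ]
(220, 277) [ 0.4687 -0.0382  0.115 ]
(83, 153) [0.482  0.1481 0.115 ]
(290, 92) [0.6616 0.1434 0.115 ]
```

```bash
cat >> h.py <<'E'
np.set_printoptions(precision=4,suppress=True)
BAYO=np.array([.5655,.0565]); BAYYAW=1.522
def bay(x,y,z):
    c,s=np.cos(BAYYAW),np.sin(BAYYAW)
    return np.array([BAYO[0]+c*x-s*y,BAYO[1]+s*x+c*y,z])
def tobay(p):
    c,s=np.cos(BAYYAW),np.sin(BAYYAW); d=np.array(p[:2])-BAYO
    return np.array([c*d[0]+s*d[1],-s*d[0]+c*d[1],p[2]])
def pose():
    s=env.state(); return np.array(s["tool_pos"]),rot(s["tcp_rot"])
def lean(yaw,a,flip=1):
    "tool rotation: fingers lean a rad from down towards heading yaw"
    f=np.array([np.cos(yaw),np.sin(yaw),0]); y=np.sin(a)*f-np.cos(a)*np.array([0,0,1])
    x=flip*np.array([-np.sin(yaw),np.cos(yaw),0]); z=np.cross(x,y)
    return R.from_matrix(np.c_[x,y,z])
def tcpfor(g,Rt,back=0.): return np.array(g)-Rt.as_matrix()[:,1]*(.155+back)
def need(p,Rt):
    p0,R0=pose(); print("travel mm",1000*R0.inv().apply(np.array(p)-p0),"turn",(R0.inv()*Rt).as_rotvec())
def st():
    s=env.state(); p,r=pose(); print("t %.2f"%s["time"],"q",np.array(s["joint_pos"]),"p",p,"F",np.array(s["contact_force"]),"w %.4f"%s["gripper_width"]); print(" R cols x",r.as_matrix()[:,0],"y",r.as_matrix()[:,1],"grasp",p+.155*r.as_matrix()[:,1])
E
python3 - <<'E'
from h import *
st()
for f in (1,-1):
  for a in (0,55):
    Rt=lean(1.54,np.radians(a),f); g=[.476,-.2155,.047]; 
    p=tcpfor(g,Rt,.008); print(f,a,p); need(p,Rt)
need([.42,-.30,.45],lean(1.54,0,1));need([.42,-.30,.45],lean(1.54,0,-1))
E
```

```text
t 0.20 q [ 1.1953  0.3087  1.6347  0.      1.1997 -0.0697] p [0.1881 0.5958 0.4039] F [ 0.1337 -0.3346 -0.4527] w 0.0854
 R cols x [ 0.301   0.9536 -0.0015] y [-0.0006 -0.0014 -1.    ] grasp [0.188  0.5956 0.2489]
1 0 [ 0.476  -0.2155  0.21  ]
travel mm [-686.6897  194.824  -518.7929] turn [-0.0014 -1.8457 -0.0009]
1 55 [ 0.4719 -0.349   0.1405]
travel mm [-815.0947  264.5145 -555.0516] turn [-0.6652 -1.6843 -0.8778]
-1 0 [ 0.476  -0.2155  0.21  ]
travel mm [-686.6897  194.824  -518.7929] turn [ 0.0008  1.2959 -0.0013]
-1 55 [ 0.4719 -0.349   0.1405]
travel mm [-815.0947  264.5145 -555.0516] turn [ 0.8187  1.1886 -0.6203]
travel mm [-784.478   -45.0297 -490.7947] turn [-0.0014 -1.8457 -0.0009]
travel mm [-784.478   -45.0297 -490.7947] turn [ 0.0008  1.2959 -0.0013]
```

>>> arm_command(rows=[{"travel":[-20,-20,-12],"turn":[0,0.03,0]},{"travel":[-60,-40,-38],"turn":[0,0.1,0]},{"travel":[-100,-45,-63],"turn":[0,0.2,0]},{"travel":[-140,-45,-88],"turn":[0,0.3,0]},{"travel":[-180,-45,-113],"turn":[0,0.4,0]}])

```text
time: 0.7
tool_pos: [0.2418, 0.3886, 0.4499]
tcp_rot: [0.642, -0.642, -0.296, 0.295]
contact_force: [0.9, -0.5, -0.9]
gripper_width: 0.0855
```

```bash
python3 - <<'E'
from h import *
st(); need([.42,-.30,.45],lean(1.54,0,-1))
E
```

```text
t 0.70 q [ 0.9191 -0.0671  1.96   -0.0004  1.2478  0.0576] p [0.2418 0.3886 0.4499] F [ 0.8793 -0.4822 -0.8803] w 0.0855
 R cols x [0.6512 0.7589 0.0008] y [ 0.0008  0.0004 -1.    ] grasp [0.2419 0.3887 0.2949]
travel mm [-406.5943   -0.2266 -583.6205] turn [-0.      0.8925  0.0009]
```

>>> arm_command(rows=[{"travel":[-24,0,-34],"turn":[0,0.08,0]},{"travel":[-50,0,-72],"turn":[0,0.16,0]},{"travel":[-78,0,-112],"turn":[0,0.25,0]},{"travel":[-106,0,-152],"turn":[0,0.33,0]},{"travel":[-134,0,-192],"turn":[0,0.42,0]}])

```text
time: 1.2
tool_pos: [0.3007, 0.1621, 0.4498]
tcp_rot: [-0.69, 0.69, 0.156, -0.155]
contact_force: [0.7, 1.2, 0.4]
gripper_width: 0.0855
```

```bash
python3 - <<'E'
from h import *
st(); need([.44,-.30,.42],lean(1.54,0,-1)); need([.45,-.38,.32],lean(1.54,np.radians(45),-1))
E
```

```text
t 1.20 q [ 0.3668 -0.3365  2.1771 -0.0002  1.2998 -0.0758] p [0.3007 0.1621 0.4498] F [0.6783 1.2316 0.3802] w 0.0855
 R cols x [0.9036 0.4283 0.0012] y [ 0.0012  0.0002 -1.    ] grasp [0.3008 0.1621 0.2948]
travel mm [ -72.0429   29.8241 -477.2108] turn [0.     0.4734 0.0012]
travel mm [ -97.3923  129.8186 -553.7518] turn [ 0.7704  0.4492 -0.1847]
```

>>> arm_command(rows=[{"travel":[-7,0,-46],"turn":[0,0.05,0]},{"travel":[-14,0,-92],"turn":[0,0.1,0]},{"travel":[-21,0,-140],"turn":[0,0.17,0]},{"travel":[-28,0,-188],"turn":[0,0.24,0]},{"travel":[-36,0,-236],"turn":[0,0.3,0]}])

```text
time: 1.7
tool_pos: [0.3699, -0.0668, 0.45]
tcp_rot: [-0.705, 0.705, 0.051, -0.05]
contact_force: [1.1, 0.8, 0.5]
gripper_width: 0.0855
```

```bash
python3 - <<'E'
from h import *
st(); need([.45,-.38,.32],lean(1.54,np.radians(45),-1)); need([.45,-.37,.38],lean(1.54,np.radians(20),-1))
E
```

```text
t 1.70 q [-0.2947 -0.2524  2.1163  0.0004  1.2762 -0.4365] p [ 0.3699 -0.0668  0.45  ] F [1.0606 0.775  0.4645] w 0.0855
 R cols x [0.99   0.1412 0.0015] y [ 0.0015 -0.     -1.    ] grasp [ 0.3702 -0.0668  0.295 ]
travel mm [  34.8365  130.099  -321.3721] turn [ 0.7835  0.1641 -0.0663]
travel mm [  36.3398   70.0989 -311.4865] turn [ 0.3483  0.171  -0.0286]
```

>>> arm_command(rows=[{"travel":[5,10,-44],"turn":[0.05,0.03,0]},{"travel":[10,20,-88],"turn":[0.12,0.06,0]},{"travel":[16,32,-134],"turn":[0.2,0.09,-0.01]},{"travel":[21,44,-178],"turn":[0.27,0.12,-0.02]},{"travel":[26,56,-222],"turn":[0.35,0.15,-0.03]}])

```text
time: 2.2
tool_pos: [0.4279, -0.2827, 0.3932]
tcp_rot: [0.82, -0.572, 0.001, -0.005]
contact_force: [0.2, 0.1, 1.0]
gripper_width: 0.0849
```

```bash
python3 - <<'E'
from h import *
st(); need([.46,-.41,.26],lean(1.54,np.radians(50),-1)); 
E
```

```text
t 2.20 q [-0.7423  0.1684  1.8508  0.2687  1.369  -0.8207] p [ 0.4279 -0.2827  0.3932] F [0.217  0.0551 0.9729] w 0.0849
 R cols x [ 0.9999 -0.0093  0.0042] y [ 0.0071  0.3464 -0.9381] grasp [ 0.429  -0.229   0.2478]
travel mm [  32.7565   81.1094 -165.3666] turn [ 0.5188  0.0202 -0.0091]
```

>>> arm_command(rows=[{"travel":[6,16,-34],"turn":[0.1,0,0]},{"travel":[13,32,-68],"turn":[0.21,0.01,0]},{"travel":[20,48,-102],"turn":[0.32,0.01,0]},{"travel":[26,65,-135],"turn":[0.42,0.02,-0.01]},{"travel":[33,81,-165],"turn":[0.52,0.02,-0.01]}])

```text
time: 2.7
tool_pos: [0.4602, -0.4093, 0.2594]
tcp_rot: [0.94, -0.341, 0.005, -0.014]
contact_force: [0.4, -0.7, -0.4]
gripper_width: 0.0853
```

```bash
python3 - <<'E'
from h import *
st()
Rt=lean(1.54,np.radians(55),-1); g=[.476,-.2155,.042]; p=tcpfor(g,Rt,.008); print(p); need(p,Rt); need(tcpfor(g,Rt,.05),Rt)
E
```

```text
t 2.70 q [-0.9125  0.6514  1.565   0.5115  1.6585 -1.0362] p [ 0.4602 -0.4093  0.2594] F [ 0.4045 -0.7225 -0.3569] w 0.0853
 R cols x [ 0.9995 -0.0303  0.    ] y [ 0.0232  0.7671 -0.6411] grasp [ 0.4638 -0.2905  0.16  ]
[ 0.4719 -0.349   0.1355]
travel mm [  9.8074 126.0221 -56.1473] turn [ 0.0851  0.0004 -0.0004]
travel mm [  9.7901  84.1742 -59.7178] turn [ 0.0851  0.0004 -0.0004]
```

>>> arm_command(rows=[{"travel":[2,18,-13],"turn":[0.02,0,0]},{"travel":[4,36,-26],"turn":[0.04,0,0]},{"travel":[6,54,-39],"turn":[0.06,0,0]},{"travel":[8,72,-51],"turn":[0.08,0,0]},{"travel":[10,84,-60],"turn":[0.085,0,0]}], jaw=90)

```text
time: 3.2
tool_pos: [0.4707, -0.3819, 0.1589]
tcp_rot: [0.953, -0.302, 0.005, -0.014]
contact_force: [-0.7, 0.2, -1.6]
gripper_width: 0.0551
```

```bash
python3 - <<'E'
from h import *
st()
Rt=lean(1.54,np.radians(55),-1); g=[.476,-.2155,.042]; p=tcpfor(g,Rt,.008); print(p); need(p,Rt)
c=cam("top"); crop(c,270,110,150,120,5,"pics/t2.png")
s=cam("side"); crop(s,260,170,150,120,5,"pics/s2.png")
E
```

```text
t 3.20 q [-0.8822  0.804   1.5784  0.5669  1.578  -1.0996] p [ 0.4707 -0.3819  0.1589] F [-0.7098  0.2212 -1.6196] w 0.0551
 R cols x [ 0.9996 -0.0289 -0.0018] y [ 0.0226  0.8175 -0.5754] grasp [ 0.4743 -0.2552  0.0697]
[ 0.4719 -0.349   0.1355]
travel mm [ 0.228  40.4384 -0.1253] turn [ 0.0023 -0.0004 -0.0026]
```

View pics/t2.png

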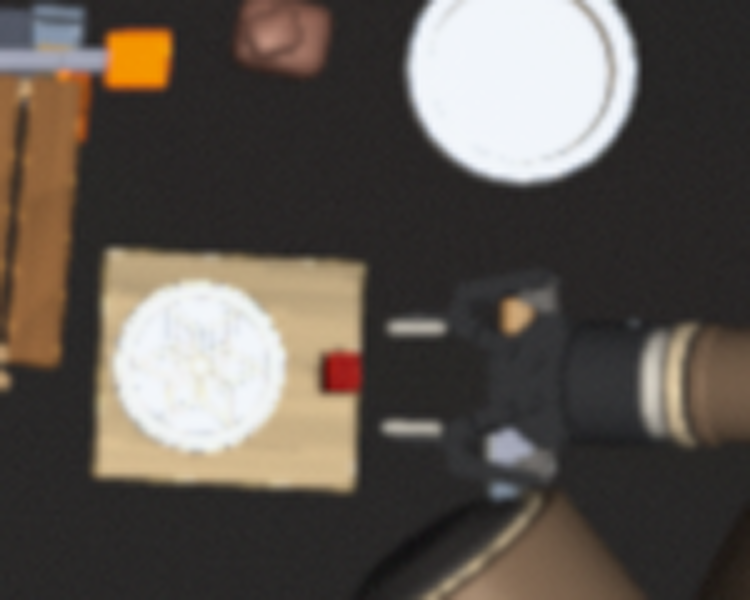

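View pics/s2.png

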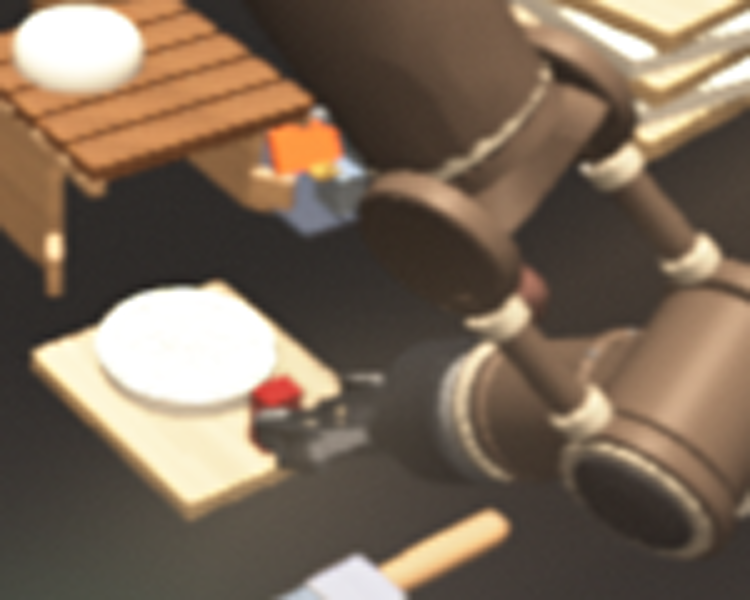

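>>> arm_command(rows=[{"travel":[0,14,0],"turn":[0,0,0]},{"travel":[0,28,0],"turn":[0,0,0]},{"travel":[0,40,0],"turn":[0,0,0]},{"travel":[0,40,0],"turn":[0,0,0]}])

```text
time: 3.7
tool_pos: [0.4716, -0.3478, 0.1371]
tcp_rot: [0.953, -0.302, 0.005, -0.013]
contact_force: [0.1, 0.7, -0.4]
gripper_width: 0.0554
```

```bash
python3 - <<'E'
from h import *
st()
c=cam("top"); crop(c,270,130,100,80,7,"pics/t3.png")
s=cam("side"); crop(s,270,210,100,80,7,"pics/s3.png")
E
```

```text
t 3.70 q [-0.8479  0.8096  1.6343  0.5917  1.5151 -1.115 ] p [ 0.4716 -0.3478  0.1371] F [ 0.0602  0.7223 -0.4125] w 0.0554
 R cols x [ 0.9996 -0.0272 -0.002 ] y [ 0.0211  0.8178 -0.5751] grasp [ 0.4749 -0.221   0.048 ]
```

View pics/t3.png

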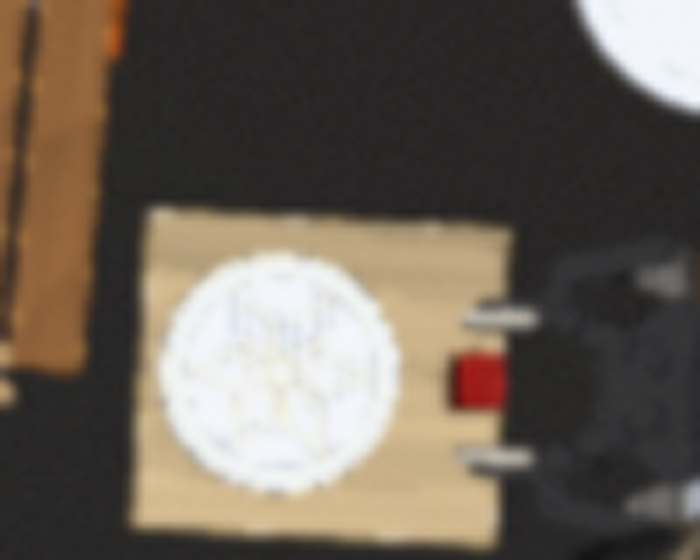

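View pics/s3.png

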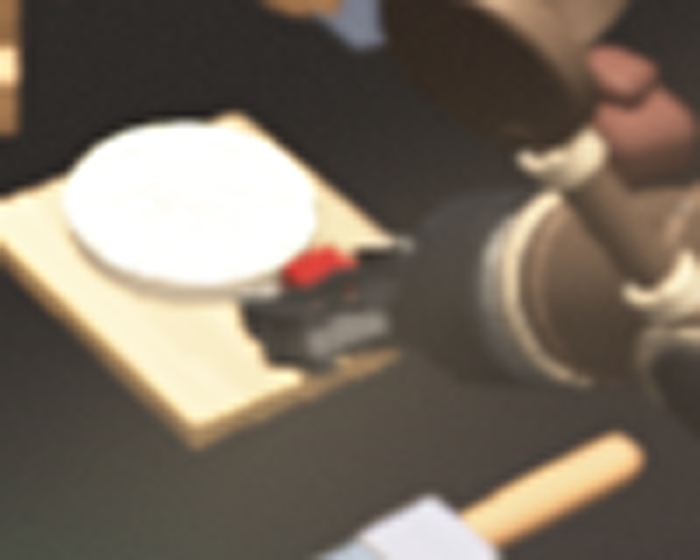

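The red grip at crop (478,380) sits between the pads at (495,318) and (492,458), so it's centred. I'll close the jaws.

>>> arm_command(rows=[{"travel":[0,0,0],"turn":[0,0,0]},{"travel":[0,0,0],"turn":[0,0,0]},{"travel":[0,0,0],"turn":[0,0,0]},{"travel":[0,0,0],"turn":[0,0,0]},{"travel":[0,0,0],"turn":[0,0,0]}], jaw=255, squeeze=45)

```text
time: 4.3
tool_pos: [0.4727, -0.3508, 0.1387]
tcp_rot: [0.953, -0.303, 0.004, -0.015]
contact_force: [1.4, -2.9, 3.8]
gripper_width: 0.027
```

```bash
python3 - <<'E'
from h import *
st()
# current board rel bay; target aligned with yaw bay, board origin at bay (-175,0)
p,r=pose()
cur_o=np.array([.4775,-.1475,0]); print("board in bay",tobay(cur_o))
dyaw=1.522-1.54
Q=R.from_euler('z',dyaw)
for bx in (-.205,-.165,-.10,-.03,-.005,0):
    t=bay(bx,0,0); pn=t+Q.apply(p-cur_o); print(bx,pn); need(pn,Q*r)
E
```

```text
t 4.30 q [-0.8504  0.8089  1.6293  0.5927  1.5157 -1.1147] p [ 0.4727 -0.3508  0.1387] F [ 1.38   -2.9226  3.7725] w 0.0270
 R cols x [ 0.9995 -0.0304  0.002 ] y [ 0.026   0.8158 -0.5777] grasp [ 0.4767 -0.2244  0.0492]
board in bay [-0.208   0.0779  0.    ]
-0.205 [ 0.547  -0.3515  0.1387]
travel mm [74.3264  1.4121  0.8185] turn [-0.      0.0104 -0.0147]
-0.165 [ 0.5489 -0.3115  0.1387]
travel mm [75.0615 34.0577 23.921 ] turn [-0.      0.0104 -0.0147]
-0.1 [ 0.5521 -0.2466  0.1387]
travel mm [76.2559 87.1068 61.4624] turn [-0.      0.0104 -0.0147]
-0.03 [ 0.5555 -0.1767  0.1387]
travel mm [ 77.5422 144.2367 101.8917] turn [-0.      0.0104 -0.0147]
-0.005 [ 0.5568 -0.1517  0.1387]
travel mm [ 78.0016 164.6402 116.3308] turn [-0.      0.0104 -0.0147]
0 [ 0.557  -0.1467  0.1387]
travel mm [ 78.0935 168.7209 119.2186] turn [-0.      0.0104 -0.0147]
```

>>> arm_command(rows=[{"travel":[10,0,0],"turn":[0,0,0]},{"travel":[28,0,0],"turn":[0,0.004,-0.005]},{"travel":[48,1,0],"turn":[0,0.008,-0.01]},{"travel":[66,1,1],"turn":[0,0.01,-0.015]},{"travel":[74,1,1],"turn":[0,0.01,-0.015]}])

```text
time: 4.8
tool_pos: [0.5458, -0.3497, 0.1382]
tcp_rot: [0.953, -0.301, 0.007, -0.019]
contact_force: [-7.3, 0.1, 6.6]
gripper_width: 0.027
```

```bash
python3 - <<'E'
from h import *
st()
c=cam("top"); crop(c,210,95,150,120,5,"pics/t4.png")
s=cam("side"); crop(s,235,150,150,120,5,"pics/s4.png")
E
```

```text
t 4.80 q [-0.7733  0.8785  1.4866  0.654   1.5453 -1.0204] p [ 0.5458 -0.3497  0.1382] F [-7.2799  0.0752  6.5991] w 0.0270
 R cols x [ 0.9991 -0.0413 -0.0022] y [ 0.0326  0.8181 -0.5742] grasp [ 0.5509 -0.2229  0.0492]
```

View pics/t4.png

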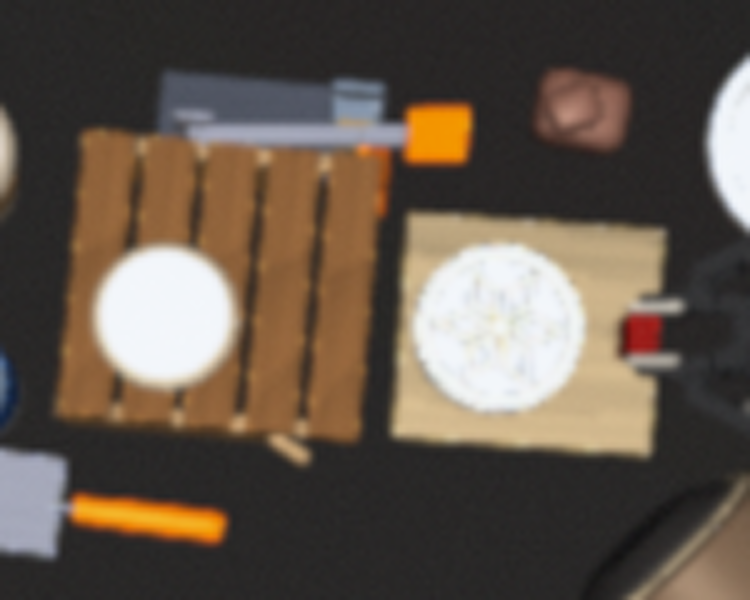

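View pics/s4.png

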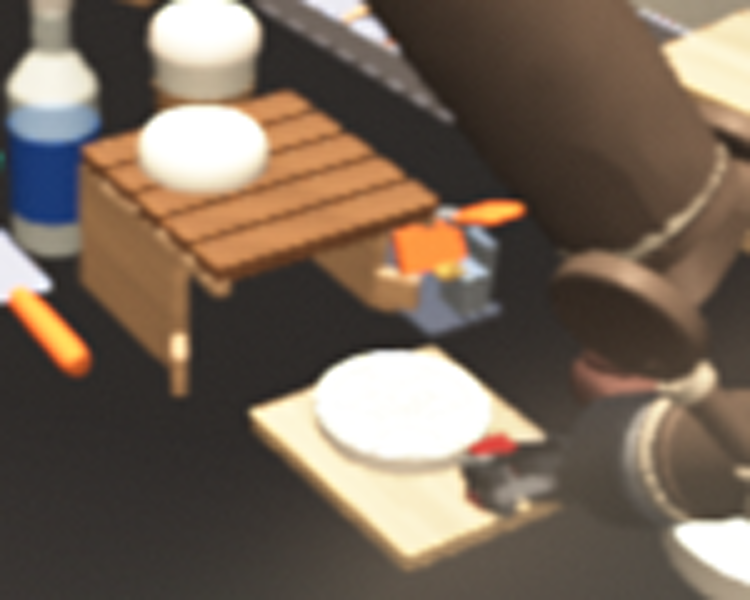

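```bash
cat >> h.py <<'E'
def boardfit(c,pts,x0=210,y0=95,f=5):
    b=[onz(c,x0+x/f-.4,y0+y/f-.4,.015) for x,y in pts]
    cen=sum(b)/4; d=(b[0]+b[3]-b[1]-b[2]); e=(b[0]+b[1]-b[2]-b[3])
    print("cen",cen,"yaws",np.arctan2(d[1],d[0]),np.arctan2(e[1],e[0])+np.pi/2,"in bay",tobay(cen)*1000)
E
python3 - <<'E'
from h import *
import pickle; c,s=pickle.load(open("c0.pkl","rb"))
boardfit(c,[(408,213),(666,230),(652,456),(392,437)])
s0=s
S=lambda x,y:(235+x/5-.4,150+y/5-.4)
for p in [(432,347),(250,410),(410,565)]: print(onz(s,*S(*p),.015))
for q in (-.077,.077): print("corner lane, proj crop",[(np.array(proj(c,bay(x,q,.0)))-[210,95]+.4)*5 for x in (-.064,-.039)],[(np.array(proj(s,bay(x,q,.0)))-[235,150]+.4)*5 for x in (-.064,-.039)])
p,r=pose(); y=r.as_matrix()[:,1]; print("tool yaw",np.arctan2(y[1],y[0]))
E
```

```text
cen [ 0.5521 -0.1447  0.015 ] yaws 1.5283235832998143 1.5257197804867029 in bay [-201.6041    3.5281   15.    ]
[ 0.6327 -0.0649  0.015 ]
[ 0.4835 -0.056   0.015 ]
[ 0.4715 -0.2344  0.015 ]
corner lane, proj crop [array([330.7689, 201.7275]), array([293.7448, 198.9522])] [array([388.4504, 325.8805]), array([367.789 , 309.2735])]
corner lane, proj crop [array([313.6067, 429.3344]), array([276.3864, 426.4835])] [array([206.562 , 388.8217]), array([187.3159, 370.636 ])]
tool yaw 1.5272087774428698
```

```bash
python3 - <<'E'
from h import *
p,r=pose()
ex=bay(1,0,0)-bay(0,0,0); ey=bay(0,1,0)-bay(0,0,0)
for dx,dy in ((0.03,-.0033),(.06,-.0033),(.1,-.0033)): need(p+ex*dx+ey*dy,r)
E
```

```text
travel mm [ 3.4505 24.5433 17.2224] turn [0. 0. 0.]
travel mm [ 3.601  49.1006 34.4536] turn [0. 0. 0.]
travel mm [ 3.8017 81.8437 57.4286] turn [0. 0. 0.]
```

>>> arm_command(rows=[{"travel":[2,8,6],"turn":[0,0,0]},{"travel":[4,24,17],"turn":[0,0,0]},{"travel":[4,38,27],"turn":[0,0,0]},{"travel":[4,49,34],"turn":[0,0,0]},{"travel":[4,49,34],"turn":[0,0,0]}])

```text
time: 5.4
tool_pos: [0.5534, -0.291, 0.1386]
tcp_rot: [0.953, -0.302, 0.006, -0.024]
contact_force: [2.2, 1.8, 4.4]
gripper_width: 0.027
```

```bash
python3 - <<'E'
from h import *
st()
c=cam("top"); crop(c,210,95,150,120,5,"pics/t5.png")
s=cam("side"); crop(s,235,150,150,120,5,"pics/s5.png")
E
```

```text
t 5.40 q [-0.7047  0.835   1.5752  0.7099  1.4732 -1.0117] p [ 0.5534 -0.291   0.1386] F [2.2151 1.7891 4.4421] w 0.0270
 R cols x [ 0.9988 -0.0495  0.0023] y [ 0.0418  0.8159 -0.5766] grasp [ 0.5599 -0.1645  0.0492]
```

View pics/t5.png

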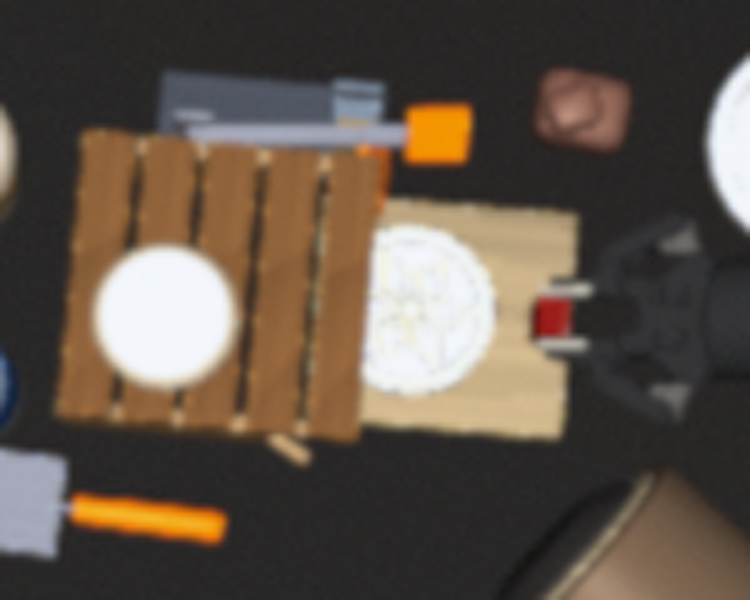

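View pics/s5.png

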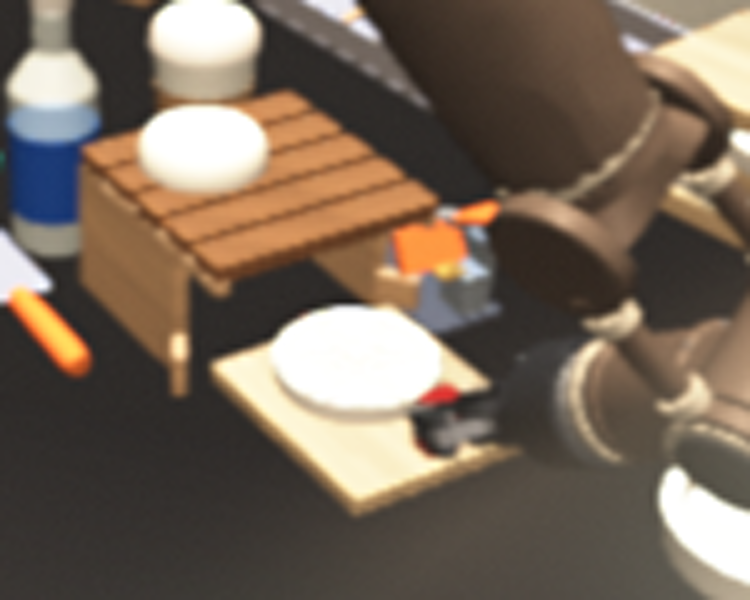

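```bash
python3 - <<'E'
from h import *
import pickle; c,s=pickle.load(open("c0.pkl","rb"))
T=lambda x,y,z: onz(c,210+x/5-.4,95+y/5-.4,z)
S=lambda x,y:(235+x/5-.4,150+y/5-.4)
print([tobay(T(*q,.015))*1000 for q in [(578,213),(566,438)]], tobay(T(553,318,.058))*1000)
print([tobay(onz(s,*S(*q),.015))*1000 for q in [(213,370),(357,513)]])
p,r=pose()
ex=bay(1,0,0)-bay(0,0,0); ey=bay(0,1,0)-bay(0,0,0)
for dx,dy in ((0.04,0),(.08,0),(.135,0)): need(p+ex*dx+ey*dy,r)
E
```

```text
[array([-228.1694,  -79.3718,   15.    ]), array([-230.5647,   70.8429,   15.    ])] [-210.8143   -2.9637   58.    ]
[array([-65.1839,  72.9519,  15.    ]), array([-239.4227,   78.3278,   15.    ])]
travel mm [-0.021  32.7118 23.0204] turn [0. 0. 0.]
travel mm [-0.0421 65.4236 46.0408] turn [0. 0. 0.]
travel mm [ -0.071  110.4022  77.6939] turn [0. 0. 0.]
```

>>> arm_command(rows=[{"travel":[-1,10,7],"turn":[0,0,0]},{"travel":[-2,25,18],"turn":[0,0,0]},{"travel":[-2,40,28],"turn":[0,0,0]},{"travel":[-2,54,38],"turn":[0,0,0]},{"travel":[-2,65,46],"turn":[0,0,0]}])

```text
time: 6.0
tool_pos: [0.5553, -0.2137, 0.1391]
tcp_rot: [0.952, -0.304, 0.006, -0.024]
contact_force: [-0.7, -8.5, 6.9]
gripper_width: 0.0271
```

```bash
python3 - <<'E'
from h import *
st()
c=cam("top"); crop(c,210,95,150,120,5,"pics/t6.png")
s=cam("side"); crop(s,235,150,150,120,5,"pics/s6.png")
E
```

```text
t 6.00 q [-0.61    0.7816  1.6853  0.7798  1.3867 -1.0058] p [ 0.5553 -0.2137  0.1391] F [-0.7118 -8.5167  6.9414] w 0.0271
 R cols x [ 0.9988 -0.0495  0.0034] y [ 0.0423  0.8138 -0.5796] grasp [ 0.5619 -0.0876  0.0492]
```

View pics/t6.png

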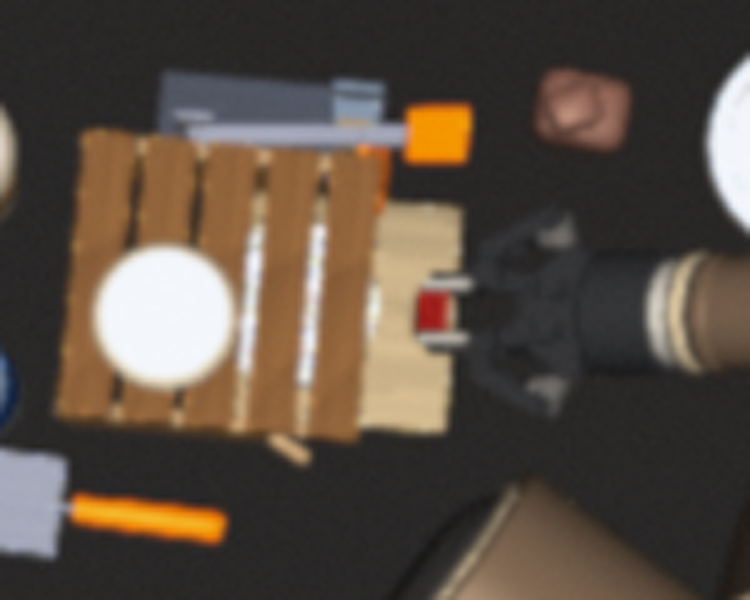

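View pics/s6.png

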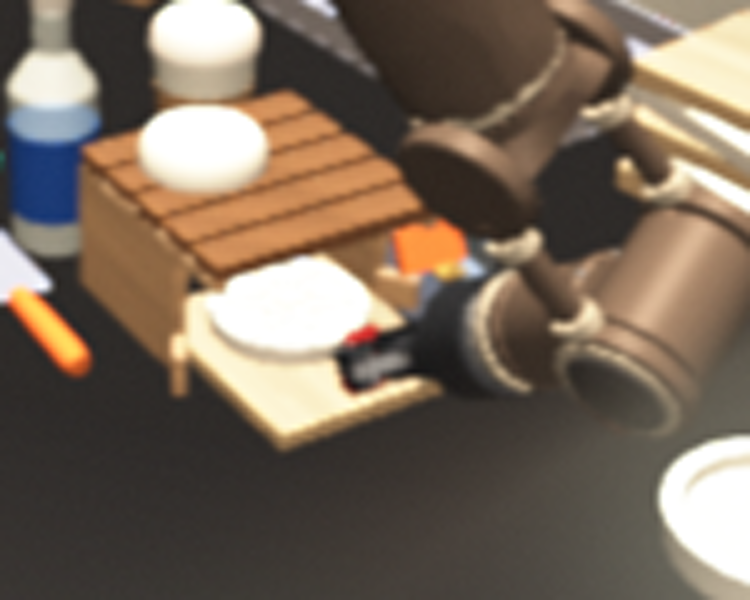

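```bash
python3 - <<'E'
from h import *
import pickle; c,s=pickle.load(open("c0.pkl","rb"))
T=lambda x,y,z: onz(c,210+x/5-.4,95+y/5-.4,z)
S=lambda x,y:(235+x/5-.4,150+y/5-.4)
print("end edge",[tobay(T(*q,.015))*1000 for q in [(462,207),(448,433)]],"grip", tobay(T(433,312,.058))*1000)
print("side",[tobay(onz(s,*S(*q),.015))*1000 for q in [(190,305),(287,446)]])
p,r=pose(); print("grasp",tobay(p+.155*r.as_matrix()[:,1])*1000)
y=r.as_matrix()[:,1]; print(np.arctan2(y[1],y[0]), np.degrees(np.arccos(-y[2])))
ex=bay(1,0,0)-bay(0,0,0)
for dx in (.04,.06,.07): need(p+ex*dx,r)
E
```

```text
end edge [array([-150.9932,  -77.5724,   15.    ]), array([-152.5318,   73.5094,   15.    ])] grip [-133.5436   -0.9741   58.    ]
side [array([11.2809, 43.8721, 15.    ]), array([-161.2224,   77.3544,   15.    ])]
grasp [-141.7285   -3.0001   49.2036]
1.5204504619470736 54.77306384523422
travel mm [ 0.0018 32.6749 23.0727] turn [0. 0. 0.]
travel mm [ 0.0027 49.0124 34.6091] turn [0. 0. 0.]
travel mm [ 0.0032 57.1811 40.3772] turn [0. 0. 0.]
```

>>> arm_command(rows=[{"travel":[0,8,6],"turn":[0,0,0]},{"travel":[0,18,13],"turn":[0,0,0]},{"travel":[0,28,20],"turn":[0,0,0]},{"travel":[0,36,26],"turn":[0,0,0]},{"travel":[0,41,29],"turn":[0,0,0]}])

```text
time: 6.6
tool_pos: [0.5577, -0.1635, 0.139]
tcp_rot: [0.952, -0.304, 0.006, -0.024]
contact_force: [-1.4, -10.0, 10.1]
gripper_width: 0.0267
```

```bash
python3 - <<'E'
from h import *
st(); p,r=pose(); print("grasp",tobay(p+.155*r.as_matrix()[:,1])*1000)
c=cam("top"); crop(c,210,95,150,120,5,"pics/t7.png")
s=cam("side"); crop(s,235,150,150,120,5,"pics/s7.png")
E
```

```text
t 6.60 q [-0.5409  0.7557  1.7413  0.8326  1.3362 -0.9982] p [ 0.5577 -0.1635  0.139 ] F [ -1.4058 -10.0305  10.0965] w 0.0267
 R cols x [ 0.9988 -0.0488  0.0032] y [ 0.0417  0.8142 -0.579 ] grasp [ 0.5642 -0.0373  0.0492]
grasp [-93.7644  -3.2851  49.2184]
```

View pics/t7.png

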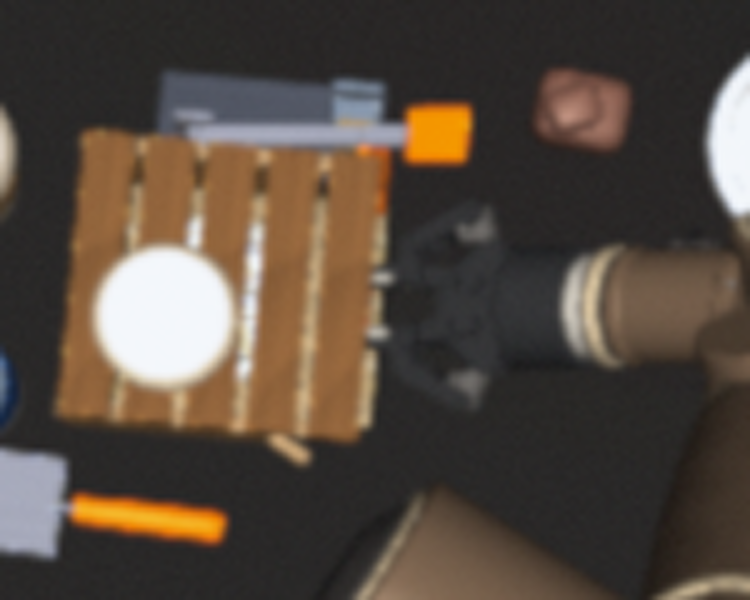

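View pics/s7.png

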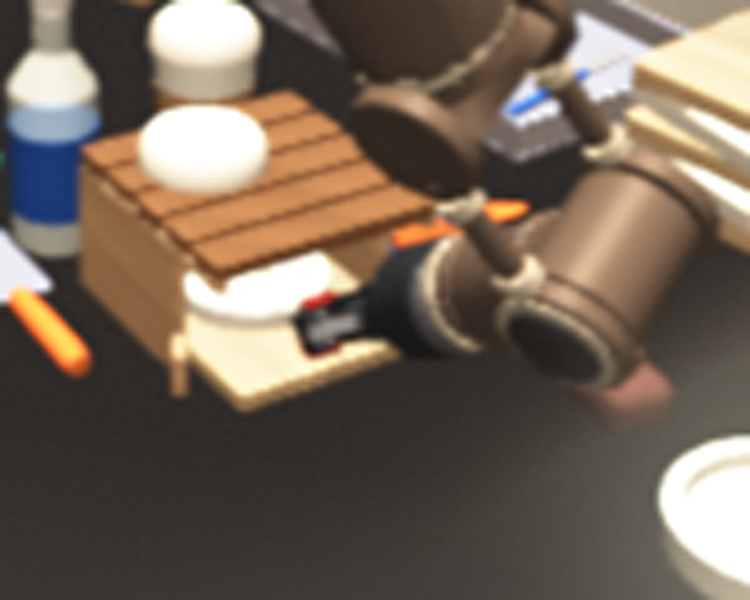

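>>> arm_command(rows=[{"travel":[0,3,2],"turn":[0,0,0]},{"travel":[0,6,4],"turn":[0,0,0]},{"travel":[0,9,6],"turn":[0,0,0]},{"travel":[0,10,7],"turn":[0,0,0]}])

```text
time: 7.1
tool_pos: [0.5585, -0.152, 0.139]
tcp_rot: [0.952, -0.304, 0.006, -0.024]
contact_force: [-0.7, -9.6, 8.1]
gripper_width: 0.0272
```

```bash
python3 - <<'E'
from h import *
st(); p,r=pose(); print("grasp",tobay(p+.155*r.as_matrix()[:,1])*1000)
E
```

```text
t 7.10 q [-0.5242  0.7502  1.7528  0.8461  1.324  -0.996 ] p [ 0.5585 -0.152   0.139 ] F [-0.689  -9.6149  8.0648] w 0.0272
 R cols x [ 0.9988 -0.0496  0.0037] y [ 0.0425  0.814  -0.5793] grasp [ 0.5651 -0.0258  0.0492]
grasp [-82.2115  -3.6377  49.2341]
```

Remaining about 5–8 mm. I'll take small steps and watch the force.

>>> arm_command(rows=[{"travel":[0,2,1],"turn":[0,0,0]},{"travel":[0,4,3],"turn":[0,0,0]},{"travel":[0,4,3],"turn":[0,0,0]}])

```text
time: 7.4
tool_pos: [0.5587, -0.1467, 0.139]
tcp_rot: [0.952, -0.304, 0.006, -0.024]
contact_force: [0.8, -6.9, 7.0]
gripper_width: 0.0272
```

```bash
python3 - <<'E'
from h import *
st(); p,r=pose(); print("grasp",tobay(p+.155*r.as_matrix()[:,1])*1000)
E
```

```text
t 7.40 q [-0.5166  0.748   1.758   0.8522  1.3189 -0.9948] p [ 0.5587 -0.1467  0.139 ] F [ 0.7577 -6.8994  6.9742] w 0.0272
 R cols x [ 0.9988 -0.0499  0.0034] y [ 0.0426  0.8142 -0.5791] grasp [ 0.5653 -0.0205  0.0492]
grasp [-76.9187  -3.5779  49.1966]
```

>>> arm_command(rows=[{"travel":[0,1,1],"turn":[0,0,0]},{"travel":[0,3,2],"turn":[0,0,0]},{"travel":[0,3,2],"turn":[0,0,0]}])

```text
time: 7.7
tool_pos: [0.5588, -0.1451, 0.1394]
tcp_rot: [0.952, -0.305, 0.006, -0.024]
contact_force: [-2.9, -15.5, 9.9]
gripper_width: 0.0272
```

```bash
python3 - <<'E'
from h import *
st(); p,r=pose(); print("grasp",tobay(p+.155*r.as_matrix()[:,1])*1000)
c=cam("top"); crop(c,230,110,100,80,7,"pics/t8.png")
s=cam("side"); crop(s,245,170,100,80,7,"pics/s8.png")
E
```

```text
t 7.70 q [-0.5138  0.7458  1.76    0.8522  1.3153 -0.994 ] p [ 0.5588 -0.1451  0.1394] F [ -2.872  -15.4567   9.8535] w 0.0272
 R cols x [ 0.9988 -0.0492  0.004 ] y [ 0.0423  0.8124 -0.5816] grasp [ 0.5654 -0.0191  0.0492]
grasp [-75.5582  -3.5682  49.227 ]
```

View pics/t8.png

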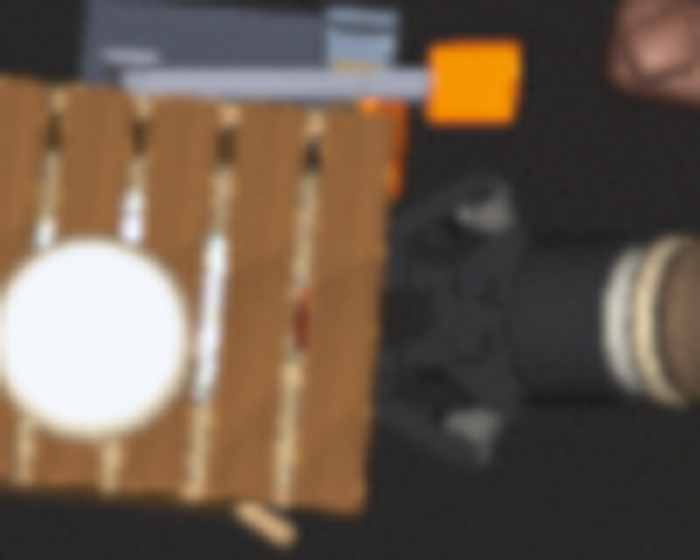

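View pics/s8.png

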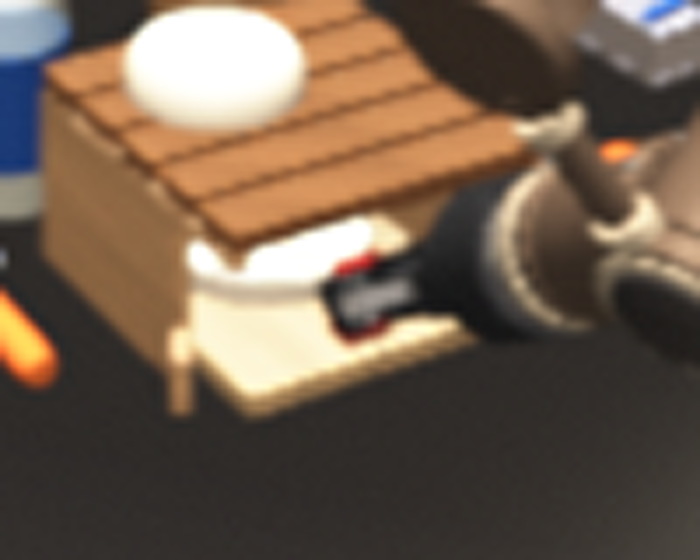

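>>> arm_command(rows=[{"travel":[0,2,1],"turn":[0,0,0]},{"travel":[0,3,2],"turn":[0,0,0]},{"travel":[0,3,2],"turn":[0,0,0]}])

```text
time: 8.1
tool_pos: [0.5588, -0.1445, 0.14]
tcp_rot: [0.951, -0.308, 0.005, -0.024]
contact_force: [-8.4, -28.8, 14.3]
gripper_width: 0.0267
```

```bash
python3 - <<'E'
from h import *
st(); p,r=pose(); print("grasp",tobay(p+.155*r.as_matrix()[:,1])*1000)
s=cam("side"); crop(s,245,170,100,80,7,"pics/s9.png")
S=lambda x,y:(245+x/7-.43,170+y/7-.43)
for q,z in [((250,392),.015),((255,418),0),((480,330),.015)]: print(q,tobay(onz(s,*S(*q),z))*1000)
for q in [(-85,-75,15),(-85,75,15),(-85,75,0),(-92,89,100),(-92,-89,100),(-92,89,115),(-92,-89,115),(-78,14,58),(-78,14,15)]: print(q,(proj(s,bay(*(np.array(q)/1000)))-[245,170]+.43)*7)
E
```

```text
t 8.10 q [-0.5124  0.743   1.7616  0.8506  1.3112 -0.9931] p [ 0.5588 -0.1445  0.14  ] F [ -8.4431 -28.8215  14.2718] w 0.0267
 R cols x [ 0.9988 -0.0488  0.0052] y [ 0.0426  0.8096 -0.5855] grasp [ 0.5654 -0.019   0.0493]
grasp [-75.4368  -3.6229  49.283 ]
(250, 392) [-80.2026  70.138   15.    ]
(255, 418) [-82.1486  68.018    0.    ]
(480, 330) [-92.886 -58.01   15.   ]
(-85, -75, 15) [497.8469 312.8834]
(-85, 75, 15) [246.8985 399.9374]
(-85, 75, 0) [246.0675 425.2469]
(-92, 89, 100) [234.5163 266.2537]
(-92, -89, 100) [542.0587 166.9823]
(-92, 89, 115) [235.3194 238.8228]
(-92, -89, 115) [544.5125 140.4868]
(-78, 14, 58) [347.5135 283.3858]
(-78, 14, 15) [343.6017 356.5592]
```

View pics/s9.png

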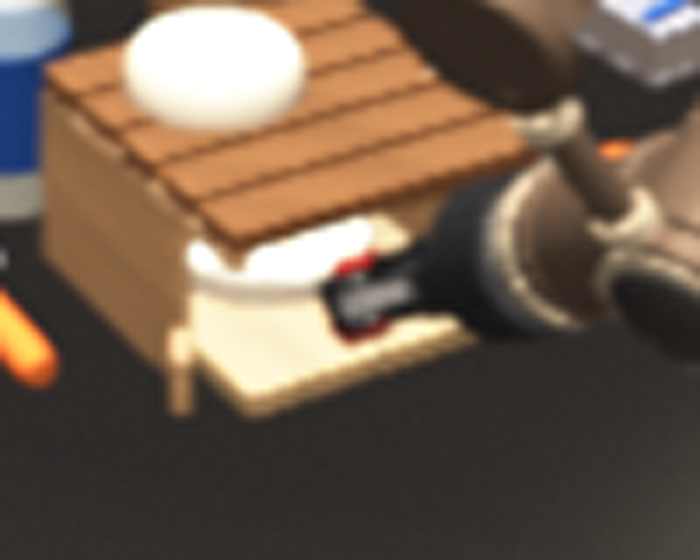

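>>> arm_command(rows=[{"travel":[0,-2,-1],"turn":[0,0,0]},{"travel":[0,-3,-2],"turn":[0,0,0]}])

```text
time: 8.35
tool_pos: [0.5586, -0.1452, 0.1392]
tcp_rot: [0.952, -0.305, 0.006, -0.025]
contact_force: [-1.3, -9.6, 8.5]
gripper_width: 0.027
```

```bash
python3 - <<'E'
from h import *
st(); p,r=pose(); print("grasp",tobay(p+.155*r.as_matrix()[:,1])*1000)
E
```

```text
t 8.35 q [-0.5143  0.746   1.7605  0.8534  1.3155 -0.9942] p [ 0.5586 -0.1452  0.1392] F [-1.2916 -9.5781  8.4525] w 0.0270
 R cols x [ 0.9987 -0.0504  0.0038] y [ 0.0433  0.813  -0.5806] grasp [ 0.5653 -0.0191  0.0492]
grasp [-75.5673  -3.5023  49.2253]
```

Only about 10 N of preload is left, so I'll open the jaws partway, enough to clear the grip without reaching the lever's foot.

>>> arm_command(rows=[{"travel":[0,0,0],"turn":[0,0,0]},{"travel":[0,0,0],"turn":[0,0,0]},{"travel":[0,0,0],"turn":[0,0,0]}], jaw=125)

```text
time: 8.65
tool_pos: [0.5573, -0.1404, 0.1368]
tcp_rot: [0.953, -0.303, 0.008, -0.022]
contact_force: [-0.7, 0.3, -0.6]
gripper_width: 0.0436
```

>>> arm_command(rows=[{"travel":[0,-6,0],"turn":[0,0,0]},{"travel":[0,-16,0],"turn":[0,0,0]},{"travel":[0,-30,0],"turn":[0,0,0]},{"travel":[0,-45,0],"turn":[0,0,0]},{"travel":[0,-60,0],"turn":[0,0,0]}])

```text
time: 9.15
tool_pos: [0.5558, -0.1912, 0.1736]
tcp_rot: [0.953, -0.303, 0.006, -0.023]
contact_force: [-0.8, 0.1, -0.2]
gripper_width: 0.0437
```

```bash
python3 - <<'E'
from h import *
st(); p,r=pose(); print("grasp",tobay(p+.155*r.as_matrix()[:,1])*1000)
c=cam("top"); crop(c,230,110,100,80,7,"pics/t10.png")
s=cam("side"); crop(s,245,170,100,80,7,"pics/s10.png")
E
```

```text
t 9.15 q [-0.5801  0.7098  1.7221  0.7951  1.4016 -0.9665] p [ 0.5558 -0.1912  0.1736] F [-0.7975  0.1305 -0.2329] w 0.0437
 R cols x [ 0.9989 -0.0474  0.0015] y [ 0.0396  0.8155 -0.5774] grasp [ 0.562  -0.0648  0.0841]
grasp [-121.3139   -2.4033   84.0841]
```

View pics/t10.png

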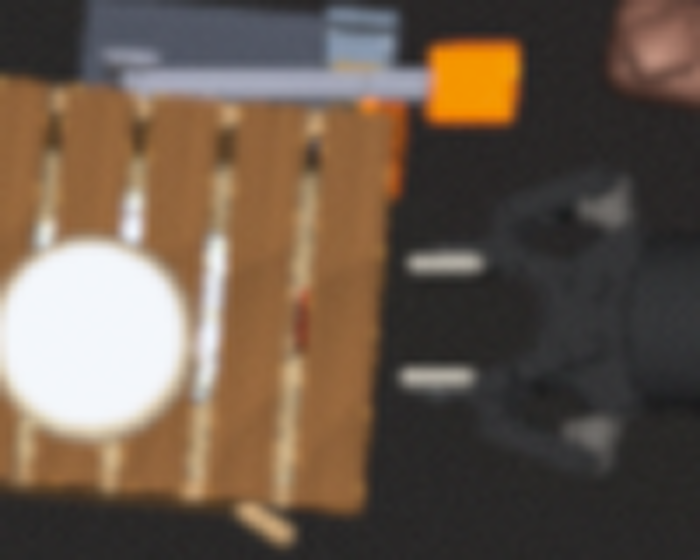

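View pics/s10.png

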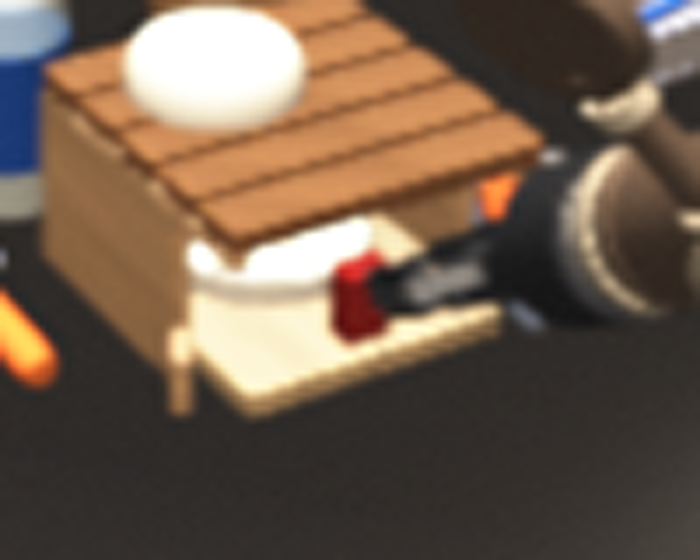

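```bash
python3 - <<'E'
from h import *
p,r=pose()
Rt=lean(1.522,np.radians(55),-1)
y=Rt.as_matrix()[:,1]
for t in [(-.125,0,.045),(-.115,0,.014),(-.095,0,.014),(-.086,0,.014)]:
    print(t); need(bay(*t)-y*.170,Rt)
E
```

```text
(-0.125, 0, 0.045)
travel mm [ -3.465    6.1997 -34.926 ] turn [0.0064 0.0035 0.0035]
(-0.115, 0, 0.014)
travel mm [ -3.625   32.2967 -54.4176] turn [0.0064 0.0035 0.0035]
(-0.095, 0, 0.014)
travel mm [ -3.6428  48.6062 -42.8418] turn [0.0064 0.0035 0.0035]
(-0.086, 0, 0.014)
travel mm [ -3.6508  55.9455 -37.6327] turn [0.0064 0.0035 0.0035]
```

>>> arm_command(rows=[{"travel":[-2,3,-17],"turn":[0.003,0,0]},{"travel":[-4,6,-35],"turn":[0.006,0.004,0.004]},{"travel":[-4,19,-45],"turn":[0.006,0.004,0.004]},{"travel":[-4,32,-54],"turn":[0.006,0.004,0.004]},{"travel":[-4,32,-54],"turn":[0.006,0.004,0.004]}], jaw=90)

```text
time: 9.75
tool_pos: [0.5498, -0.1923, 0.1064]
tcp_rot: [0.954, -0.298, 0.012, -0.02]
contact_force: [-1.4, -0.4, -0.7]
gripper_width: 0.0551
```

```bash
python3 - <<'E'
from h import *
st(); p,r=pose(); print("tip170",tobay(p+.170*r.as_matrix()[:,1])*1000)
c=cam("top"); crop(c,230,110,100,80,7,"pics/t11.png")
s=cam("side"); crop(s,245,170,100,80,7,"pics/s11.png")
E
```

```text
t 9.75 q [-0.587   0.8267  1.7049  0.8017  1.3486 -1.0331] p [ 0.5498 -0.1923  0.1064] F [-1.3932 -0.4118 -0.6569] w 0.0551
 R cols x [ 0.999  -0.0445 -0.0109] y [ 0.0304  0.8216 -0.5693] grasp [ 0.5545 -0.065   0.0182]
tip170 [-109.5509    5.2313    9.6388]
```

View pics/t11.png

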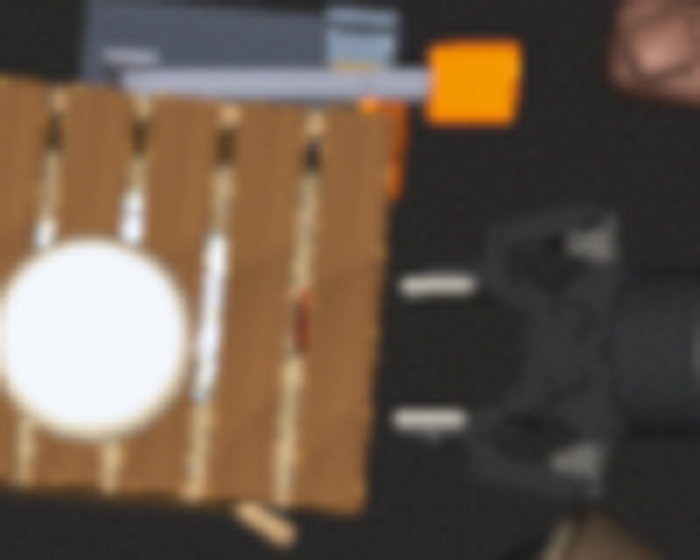

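View pics/s11.png

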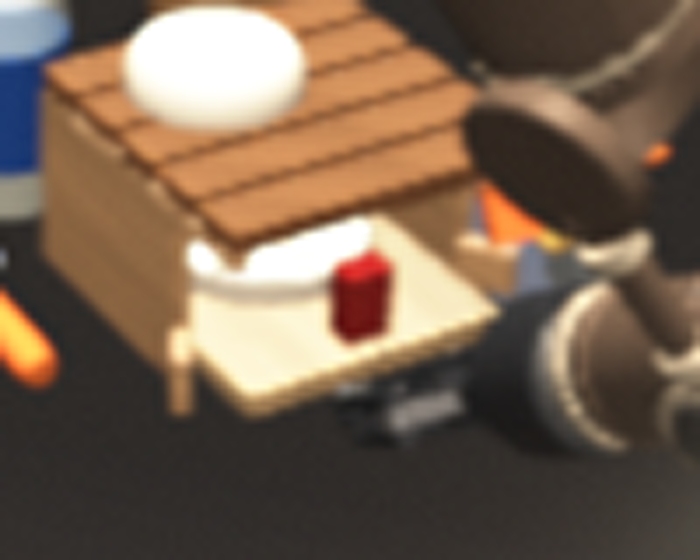

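```bash
python3 - <<'E'
from h import *
st()
Rt=lean(1.522,np.radians(55),-1)
y=Rt.as_matrix()[:,1]
for t in [(-.105,0,.014),(-.091,0,.014),(-.083,0,.014)]:
    print(t); need(bay(*t)-y*.170,Rt)
E
```

```text
t 9.85 q [-0.5874  0.8234  1.7027  0.8021  1.3498 -1.0326] p [ 0.5511 -0.1934  0.1088] F [-0.3244 -0.7521  0.2056] w 0.0556
 R cols x [ 0.999  -0.045  -0.0069] y [ 0.033   0.8206 -0.5705] grasp [ 0.5563 -0.0662  0.0204]
(-0.105, 0, 0.014)
travel mm [2.1531 3.4626 5.6605] turn [-0.0037 -0.0035 -0.0071]
(-0.091, 0, 0.014)
travel mm [ 2.2063 14.9599 13.6485] turn [-0.0037 -0.0035 -0.0071]
(-0.083, 0, 0.014)
travel mm [ 2.2367 21.5298 18.2131] turn [-0.0037 -0.0035 -0.0071]
```

>>> arm_command(rows=[{"travel":[2,4,6],"turn":[-0.004,-0.004,-0.007]},{"travel":[2,10,10],"turn":[-0.004,-0.004,-0.007]},{"travel":[2,14,13],"turn":[-0.004,-0.004,-0.007]},{"travel":[2,15,14],"turn":[-0.004,-0.004,-0.007]}])

```text
time: 10.25
tool_pos: [0.5545, -0.1734, 0.1133]
tcp_rot: [0.953, -0.302, 0.006, -0.023]
contact_force: [-0.5, 0.3, -0.4]
gripper_width: 0.0552
```

```bash
python3 - <<'E'
from h import *
st(); p,r=pose(); y=r.as_matrix()[:,1]; print("tip170",tobay(p+.170*y)*1000,"yaw",np.arctan2(y[1],y[0]))
E
```

```text
t 10.25 q [-0.5578  0.8053  1.7252  0.8286  1.3252 -1.0309] p [ 0.5545 -0.1734  0.1133] F [-0.4669  0.2561 -0.3931] w 0.0552
 R cols x [ 0.9988 -0.0483  0.0028] y [ 0.0411  0.8169 -0.5753] grasp [ 0.5609 -0.0468  0.0242]
tip170 [-91.1448  -0.4746  15.5367] yaw 1.5205165159298009
```

>>> arm_command(rows=[{"travel":[0,3,1],"turn":[0,0,0]},{"travel":[0,6,3],"turn":[0,0,0]},{"travel":[0,6,3],"turn":[0,0,0]}])

```text
time: 10.55
tool_pos: [0.5546, -0.1673, 0.1117]
tcp_rot: [0.953, -0.301, 0.006, -0.024]
contact_force: [-0.0, 0.3, 0.3]
gripper_width: 0.0551
```

```bash
python3 - <<'E'
from h import *
st(); p,r=pose(); y=r.as_matrix()[:,1]; print("tip170",tobay(p+.170*y)*1000,"yaw",np.arctan2(y[1],y[0]))
E
```

```text
t 10.55 q [-0.5493  0.8054  1.7314  0.8363  1.3177 -1.0313] p [ 0.5546 -0.1673  0.1117] F [-0.0405  0.2556  0.2612] w 0.0551
 R cols x [ 0.9988 -0.0491  0.002 ] y [ 0.0413  0.8172 -0.5749] grasp [ 0.561  -0.0406  0.0226]
tip170 [-84.9478  -0.2967  13.9373] yaw 1.5202821746597444
```

>>> arm_command(rows=[{"travel":[0,2,1],"turn":[0,0,0]},{"travel":[0,4,2],"turn":[0,0,0]},{"travel":[0,4,2],"turn":[0,0,0]}])

```text
time: 10.85
tool_pos: [0.5551, -0.1643, 0.1114]
tcp_rot: [0.953, -0.303, 0.006, -0.024]
contact_force: [-1.4, -4.2, 1.9]
gripper_width: 0.0551
```

```bash
python3 - <<'E'
from h import *
st(); p,r=pose(); y=r.as_matrix()[:,1]; print("tip170",tobay(p+.170*y)*1000,"yaw",np.arctan2(y[1],y[0]))
s=cam("side"); crop(s,245,170,100,80,7,"pics/s12.png")
E
```

```text
t 10.85 q [-0.5446  0.8042  1.7342  0.8396  1.3122 -1.0313] p [ 0.5551 -0.1643  0.1114] F [-1.4286 -4.2133  1.896 ] w 0.0551
 R cols x [ 0.9988 -0.0494  0.0031] y [ 0.0421  0.8158 -0.5768] grasp [ 0.5616 -0.0378  0.0219]
tip170 [-82.1691  -0.7655  13.2963] yaw 1.519210574574542
```

View pics/s12.png

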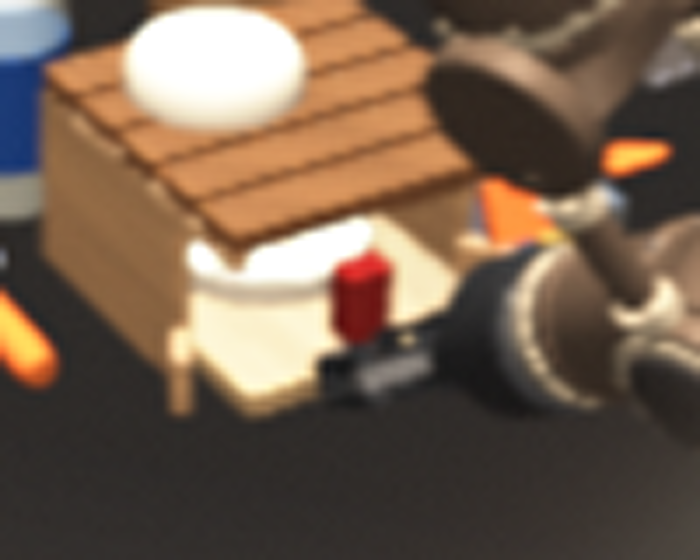

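>>> arm_command(rows=[{"travel":[0,2,1],"turn":[0,0,0]},{"travel":[0,3,2],"turn":[0,0,0]},{"travel":[0,4,3],"turn":[0,0,0]},{"travel":[0,4,3],"turn":[0,0,0]}])

```text
time: 11.3
tool_pos: [0.5552, -0.1629, 0.1122]
tcp_rot: [0.952, -0.306, 0.005, -0.024]
contact_force: [-7.2, -20.1, 6.5]
gripper_width: 0.0553
```

```bash
python3 - <<'E'
from h import *
st(); p,r=pose(); y=r.as_matrix()[:,1]; print("tip170",tobay(p+.170*y)*1000,"yaw",np.arctan2(y[1],y[0]))
E
```

```text
t 11.30 q [-0.5418  0.8002  1.7372  0.8382  1.3052 -1.0303] p [ 0.5552 -0.1629  0.1122] F [ -7.152  -20.1128   6.5189] w 0.0553
 R cols x [ 0.9988 -0.0491  0.0049] y [ 0.0428  0.8116 -0.5827] grasp [ 0.5619 -0.0371  0.0219]
tip170 [-81.5193  -0.976   13.1418] yaw 1.5181652498996194
```

>>> arm_command(rows=[{"travel":[0,-6,-4],"turn":[0,0,0]},{"travel":[0,-22,-4],"turn":[0,0,0]},{"travel":[0,-45,-4],"turn":[0,0,0]},{"travel":[0,-70,0],"turn":[-0.05,0,0]},{"travel":[0,-95,10],"turn":[-0.15,0,0]}], jaw=255)

```text
time: 11.8
tool_pos: [0.5507, -0.231, 0.1734]
tcp_rot: [0.928, -0.373, 0.01, -0.023]
contact_force: [0.4, 0.3, -0.1]
gripper_width: 0.0003
```

```bash
python3 - <<'E'
from h import *
st(); p,r=pose(); y=r.as_matrix()[:,1]; print("tip",tobay(p+.173*y)*1000)
Rt=lean(1.522,np.radians(25),-1); yy=Rt.as_matrix()[:,1]
for t in [(-.150,-.02,.17),(-.135,-.105,.16)]:
    print(t); need(bay(*t)-yy*.173,Rt)
c=cam("top"); crop(c,210,95,150,120,5,"pics/t13.png")
s=cam("side"); crop(s,245,160,130,100,6,"pics/s13.png")
E
```

```text
t 11.80 q [-0.6184  0.6947  1.7015  0.6784  1.3239 -0.9395] p [ 0.5507 -0.231   0.1734] F [ 0.4464  0.3143 -0.0977] w 0.0003
 R cols x [ 0.9987 -0.0503 -0.0007] y [ 0.0358  0.7213 -0.6916] grasp [ 0.5563 -0.1192  0.0662]
tip [-162.9374    0.6122   53.7508]
(-0.15, -0.02, 0.17)
travel mm [ 20.5036 -59.2963 155.6119] turn [-0.3707 -0.0017  0.0003]
(-0.135, -0.105, 0.16)
travel mm [105.4874 -41.4935 158.9025] turn [-0.3707 -0.0017  0.0003]
```

View pics/t13.png

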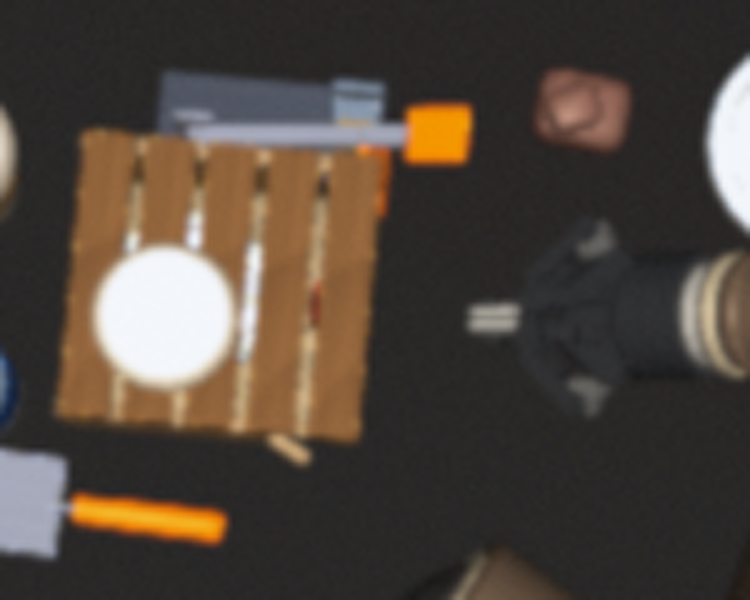

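View pics/s13.png

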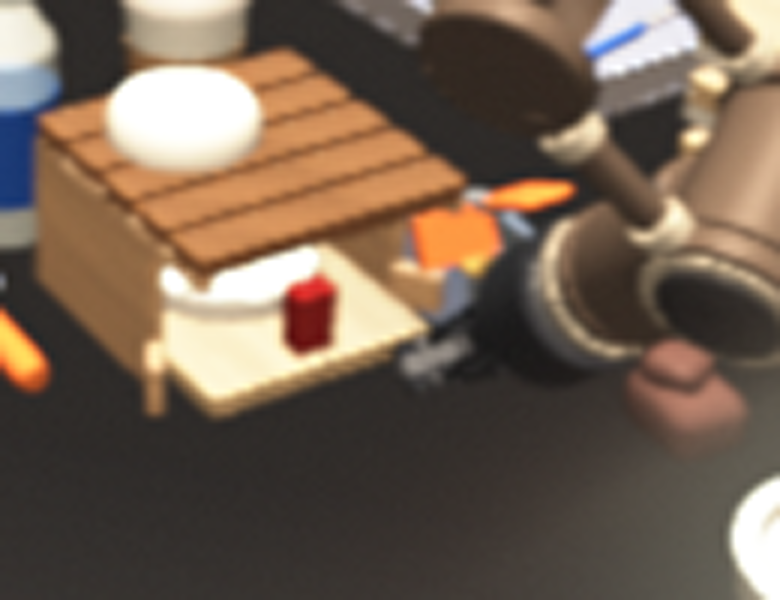

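>>> arm_command(rows=[{"travel":[0,-15,28],"turn":[-0.06,0,0]},{"travel":[0,-30,62],"turn":[-0.15,0,0]},{"travel":[5,-45,98],"turn":[-0.24,0,0]},{"travel":[10,-54,130],"turn":[-0.32,0,0]},{"travel":[20,-59,156],"turn":[-0.37,0,0]}])

```text
time: 12.4
tool_pos: [0.5741, -0.1643, 0.3288]
tcp_rot: [0.844, -0.536, 0.012, -0.021]
contact_force: [-0.7, -0.5, -0.3]
gripper_width: -0.0001
```

```bash
python3 - <<'E'
from h import *
st(); p,r=pose(); y=r.as_matrix()[:,1]; print("tip",tobay(p+.173*y)*1000)
Rt=lean(1.522,np.radians(25),-1); yy=Rt.as_matrix()[:,1]
for t in [(-.130,-.105,.16),(-.127,-.105,.125)]:
    print(t); need(bay(*t)-yy*.173,Rt)
E
```

```text
t 12.40 q [-0.4467  0.3822  1.7293  0.4271  1.2386 -0.5826] p [ 0.5741 -0.1643  0.3288] F [-0.6789 -0.4704 -0.3002] w -0.0001
 R cols x [ 0.9988 -0.0482  0.0015] y [ 0.0219  0.4237 -0.9055] grasp [ 0.5775 -0.0986  0.1885]
tip [-146.7328  -19.5627  172.1562]
(-0.13, -0.105, 0.16)
travel mm [85.6289 18.2066 10.2102] turn [-0.0018  0.0011  0.0012]
(-0.127, -0.105, 0.125)
travel mm [85.5768 51.1734 -1.922 ] turn [-0.0018  0.0011  0.0012]
```

>>> arm_command(rows=[{"travel":[15,2,2],"turn":[0,0,0]},{"travel":[38,6,4],"turn":[0,0,0]},{"travel":[60,10,7],"turn":[0,0,0]},{"travel":[78,15,9],"turn":[0,0,0]},{"travel":[86,18,10],"turn":[0,0,0]}])

```text
time: 12.9
tool_pos: [0.6618, -0.1522, 0.3139]
tcp_rot: [0.844, -0.535, 0.013, -0.02]
contact_force: [-0.2, -0.4, 0.1]
gripper_width: -0.0001
```

```bash
python3 - <<'E'
from h import *
c=cam("top"); crop(c,230,100,110,85,7,"pics/t14.png")
s=cam("side"); crop(s,265,150,110,85,7,"pics/s14.png")
st(); p,r=pose(); y=r.as_matrix()[:,1]; print("tip",tobay(p+.173*y)*1000)
Rt=lean(1.522,np.radians(25),-1); yy=Rt.as_matrix()[:,1]
for t in [(-.127,-.105,.125),(-.144,-.105,.044),(-.145,-.105,.037)]:
    print(t); need(bay(*t)-yy*.173,Rt)
E
```

```text
t 13.00 q [-0.3769  0.5366  1.5342  0.4379  1.2534 -0.5062] p [ 0.6611 -0.1525  0.3139] F [-1.1622  0.5163  0.1717] w -0.0002
 R cols x [ 0.9989 -0.0476 -0.0009] y [ 0.0194  0.4256 -0.9047] grasp [ 0.6642 -0.0866  0.1736]
tip [-130.4088 -105.4928  157.3473]
(-0.127, -0.105, 0.125)
travel mm [ -0.6923  30.7191 -10.0436] turn [-0.0038  0.0007 -0.0014]
(-0.144, -0.105, 0.044)
travel mm [ -0.6369  96.7575 -59.9326] turn [-0.0038  0.0007 -0.0014]
(-0.145, -0.105, 0.037)
travel mm [ -0.6315 102.6644 -63.8196] turn [-0.0038  0.0007 -0.0014]
```

View pics/t14.png

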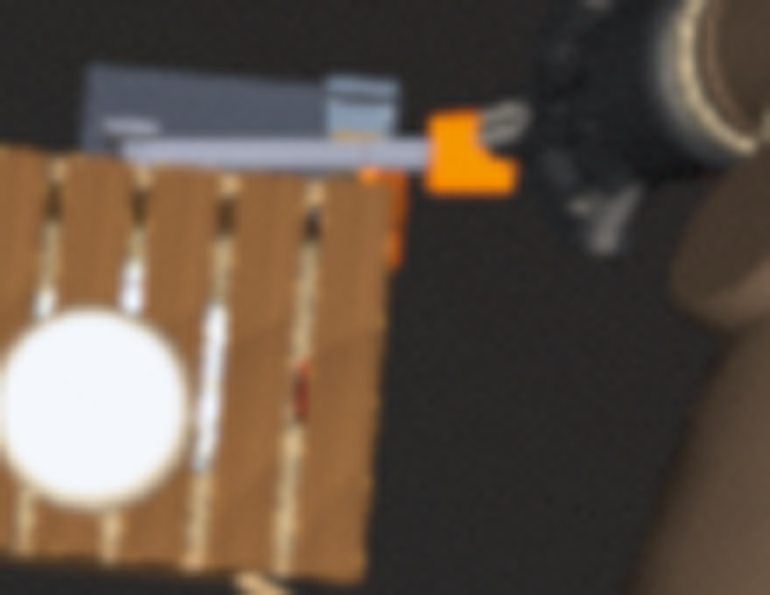

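View pics/s14.png

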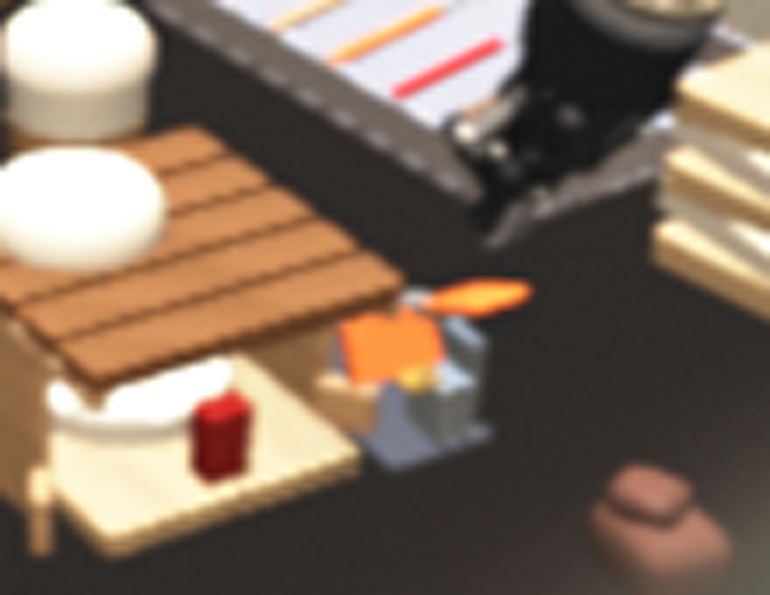

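```bash
python3 - <<'E'
from h import *
import pickle; c,s=pickle.load(open("c0.pkl","rb"))
T=lambda x,y,z: onz(c,230+x/7-.43,100+y/7-.43,z)
S=lambda x,y,z: onz(s,265+x/7-.43,150+y/7-.43,z)
print("tip top",tobay(T(488,125,.157))*1000,"side",tobay(S(490,240,.157))*1000)
for q in [(428,112),(518,112),(428,193),(518,193)]: print(tobay(T(*q,.118))*1000)
print("pad",tobay(T(473,152,.118))*1000, "side",tobay(S(482,299,.118))*1000)
E
```

```text
tip top [-126.6046 -109.3054  157.    ] side [-137.7235  -99.5433  157.    ]
[-102.707  -121.3152  118.    ]
[-142.413  -124.2939  118.    ]
[-105.3411  -85.2394  118.    ]
[-144.9905  -88.2262  118.    ]
pad [-123.8511 -104.979   118.    ] side [-128.5865 -106.8347  118.    ]
```

```bash
python3 - <<'E'
from h import *
p,r=pose(); yy=r.as_matrix()[:,1]
for f in (.45,.35,.25,.15,.05,0,-.02,-.04):
    x=30-174*np.cos(f)+9*np.sin(f); z=35+174*np.sin(f)+9*np.cos(f)
    print(f,x,z); need(bay(x/1000-.002,-.105,z/1000)-yy*.173,r)
E
```

```text
0.45 -122.76310600236472 118.78802685652815
travel mm [ -0.45    37.2907 -11.3197] turn [0. 0. 0.]
0.35 -130.36477176834487 103.11857291287494
travel mm [ -0.4445  48.2283 -24.8727] turn [0. 0. 0.]
0.25 -136.36412574436147 86.7685007056828
travel mm [ -0.4363  60.4643 -37.2661] turn [0. 0. 0.]
0.15 -140.70122436860893 69.90117475183064
travel mm [ -0.4257  73.8765 -48.3761] turn [0. 0. 0.]
0.05 -143.33273278528804 52.68512779665272
travel mm [ -0.4128  88.3309 -58.0915] turn [0. 0. 0.]
0 -144.0 44.0
travel mm [ -0.4054  95.9041 -62.3954] turn [0. 0. 0.]
-0.02 -144.14518916022453 40.51843205535924
travel mm [ -0.4024  98.992  -64.01  ] turn [0. 0. 0.]
-0.04 -144.2207225666899 37.03465681147446
travel mm [ -0.3992 102.1116 -65.5625] turn [0. 0. 0.]
```

>>> arm_command(rows=[{"travel":[0,20,-5],"turn":[0,0,0]},{"travel":[0,36,-11],"turn":[0,0,0]},{"travel":[0,44,-20],"turn":[0,0,0]},{"travel":[0,52,-29],"turn":[0,0,0]},{"travel":[0,60,-37],"turn":[0,0,0]}])

```text
time: 13.5
tool_pos: [0.6605, -0.1622, 0.2449]
tcp_rot: [0.844, -0.536, 0.013, -0.021]
contact_force: [0.4, 2.2, 1.2]
gripper_width: -0.0
```

```bash
python3 - <<'E'
from h import *
c=cam("top"); crop(c,230,100,110,85,7,"pics/t15.png")
s=cam("side"); crop(s,265,150,110,85,7,"pics/s15.png")
st(); p,r=pose(); y=r.as_matrix()[:,1]; print("tip",tobay(p+.173*y)*1000)
E
```

```text
t 13.60 q [-0.3907  0.6246  1.5548  0.4525  1.1574 -0.5652] p [ 0.6603 -0.1626  0.244 ] F [-0.4846  1.087   1.0169] w 0.0001
 R cols x [ 0.9987 -0.0508  0.0003] y [ 0.0219  0.424  -0.9054] grasp [ 0.6637 -0.0969  0.1037]
tip [-140.7359 -105.5683   87.3907]
```

View pics/t15.png

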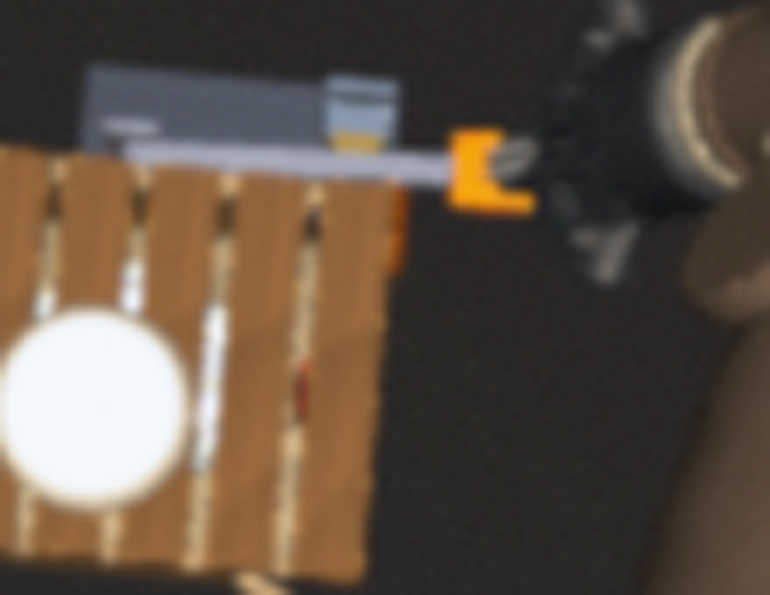

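View pics/s15.png

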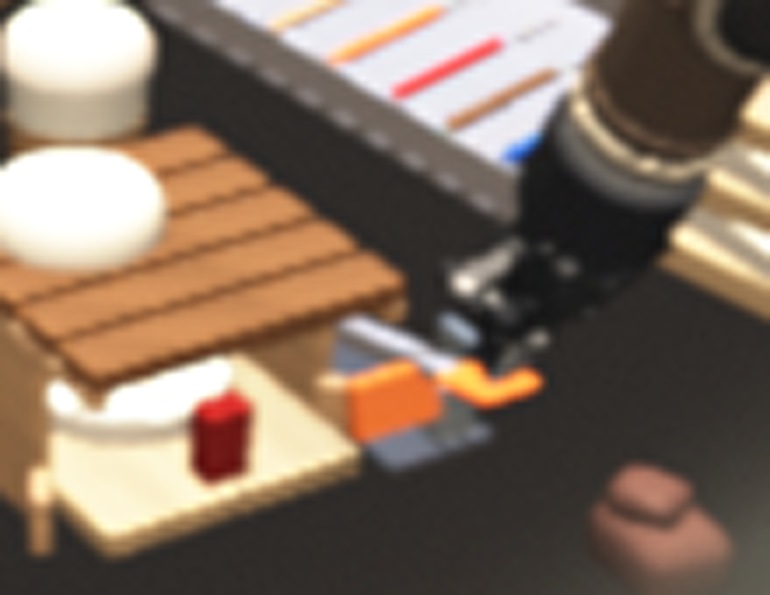

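>>> arm_command(rows=[{"travel":[0,8,-6],"turn":[0,0,0]},{"travel":[0,15,-11],"turn":[0,0,0]},{"travel":[0,23,-16],"turn":[0,0,0]},{"travel":[0,30,-20],"turn":[0,0,0]},{"travel":[0,36,-24],"turn":[0,0,0]}])

```text
time: 14.1
tool_pos: [0.661, -0.1687, 0.2029]
tcp_rot: [0.843, -0.537, 0.012, -0.022]
contact_force: [-0.0, -0.0, 1.7]
gripper_width: -0.0001
```

```bash
python3 - <<'E'
from h import *
st(); p,r=pose(); y=r.as_matrix()[:,1]; print("tip",tobay(p+.173*y)*1000)
E
```

```text
t 14.10 q [-0.3984  0.6836  1.5551  0.4633  1.104  -0.6027] p [ 0.661  -0.1687  0.2029] F [-0.0105 -0.0439  1.6691] w -0.0001
 R cols x [ 0.9987 -0.05    0.0037] y [ 0.0245  0.4227 -0.9059] grasp [ 0.6648 -0.1032  0.0624]
tip [-147.0347 -107.027    46.1385]
```

>>> arm_command(rows=[{"travel":[0,2,-1],"turn":[0,0,0]},{"travel":[0,4,-2],"turn":[0,0,0]},{"travel":[0,6,-2],"turn":[0,0,0]},{"travel":[0,7,-3],"turn":[0,0,0]}])

```text
time: 14.5
tool_pos: [0.6609, -0.1678, 0.1958]
tcp_rot: [0.844, -0.536, 0.012, -0.022]
contact_force: [-1.1, -0.7, 5.9]
gripper_width: -0.0001
```

```bash
python3 - <<'E'
from h import *
st(); p,r=pose(); y=r.as_matrix()[:,1]; print("tip",tobay(p+.173*y)*1000)
c=cam("top"); crop(c,230,100,110,85,7,"pics/t16.png")
s=cam("side"); crop(s,265,150,110,85,7,"pics/s16.png")
E
```

```text
t 14.50 q [-0.3974  0.6934  1.5559  0.4665  1.0958 -0.6077] p [ 0.6609 -0.1678  0.1958] F [-1.0838 -0.6779  5.8526] w -0.0001
 R cols x [ 0.9988 -0.0493  0.0028] y [ 0.0235  0.4239 -0.9054] grasp [ 0.6646 -0.1021  0.0555]
tip [-145.9604 -106.7386   39.2155]
```

View pics/t16.png

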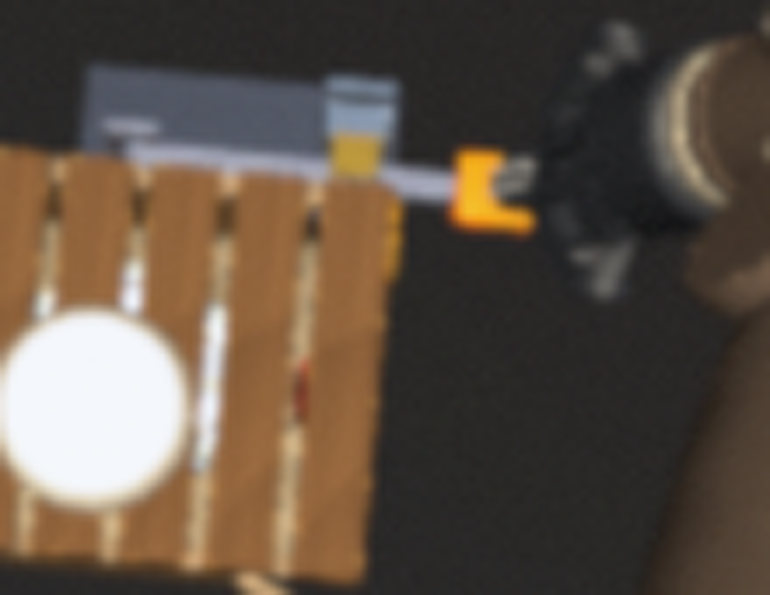

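View pics/s16.png

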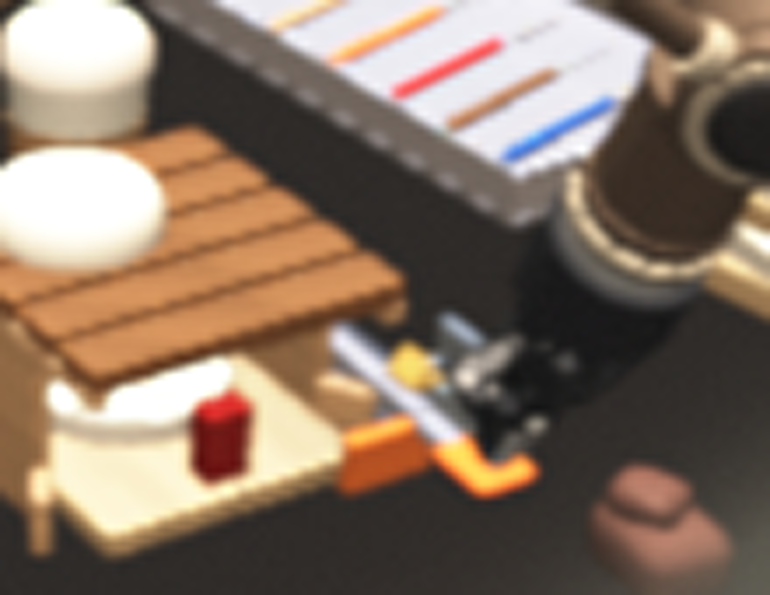

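>>> arm_command(rows=[{"travel":[0,2,-1],"turn":[0,0,0]},{"travel":[0,4,-2],"turn":[0,0,0]},{"travel":[0,4,-2],"turn":[0,0,0]}])

```text
time: 14.9
tool_pos: [0.6612, -0.1682, 0.1942]
tcp_rot: [0.844, -0.535, 0.012, -0.021]
contact_force: [-5.2, -2.4, 14.9]
gripper_width: -0.0003
```

```bash
python3 - <<'E'
from h import *
st(); p,r=pose(); y=r.as_matrix()[:,1]; print("tip",tobay(p+.173*y)*1000)
E
```

```text
t 14.90 q [-0.398   0.6968  1.5545  0.4684  1.096  -0.6109] p [ 0.6612 -0.1682  0.1942] F [-5.2249 -2.4231 14.8519] w -0.0003
 R cols x [ 0.9988 -0.0482  0.0027] y [ 0.023   0.4259 -0.9045] grasp [ 0.6648 -0.1021  0.054 ]
tip [-145.94   -106.9505   37.7063]
```

The pad reached 37.7 mm with the force climbing to 15 N, which is the hard-down stop. I'll lift off and check that the catch holds.

>>> arm_command(rows=[{"travel":[0,-6,3],"turn":[0,0,0]},{"travel":[0,-16,4],"turn":[0,0,0]},{"travel":[0,-35,4],"turn":[0,0,0]},{"travel":[0,-60,2],"turn":[0,0,0]},{"travel":[0,-90,0],"turn":[0,0,0]}])

```text
time: 15.4
tool_pos: [0.658, -0.2063, 0.2723]
tcp_rot: [0.844, -0.536, 0.013, -0.02]
contact_force: [-0.1, 0.0, 0.5]
gripper_width: -0.0003
```

>>> arm_command(rows=[{"travel":[0,-30,0],"turn":[0,0,0]},{"travel":[0,-60,0],"turn":[0,0,0]},{"travel":[0,-85,0],"turn":[0,0,0]},{"travel":[0,-100,0],"turn":[0,0,0]},{"travel":[0,-100,0],"turn":[0,0,0]}])

```text
time: 15.9
tool_pos: [0.6568, -0.2499, 0.3661]
tcp_rot: [0.843, -0.538, 0.011, -0.023]
contact_force: [0.2, 0.1, 0.0]
gripper_width: -0.0002
```

```bash
python3 - <<'E'
from h import *
c=cam("top"); crop(c,200,90,150,120,5,"pics/t17.png")
s=cam("side"); crop(s,235,140,150,120,5,"pics/s17.png")
cv2.imwrite("pics/t17f.png",cv2.resize(c["pixels"][:,:,::-1],None,fx=1.5,fy=1.5))
st()
E
```

```text
t 16.00 q [-0.5028  0.5416  1.4207  0.3985  1.3952 -0.5671] p [ 0.656  -0.2484  0.3623] F [ 0.0183  1.3313 -0.9583] w 0.0000
 R cols x [ 0.9988 -0.0495  0.0013] y [ 0.0222  0.4238 -0.9055] grasp [ 0.6594 -0.1827  0.222 ]
```

View pics/t17.png

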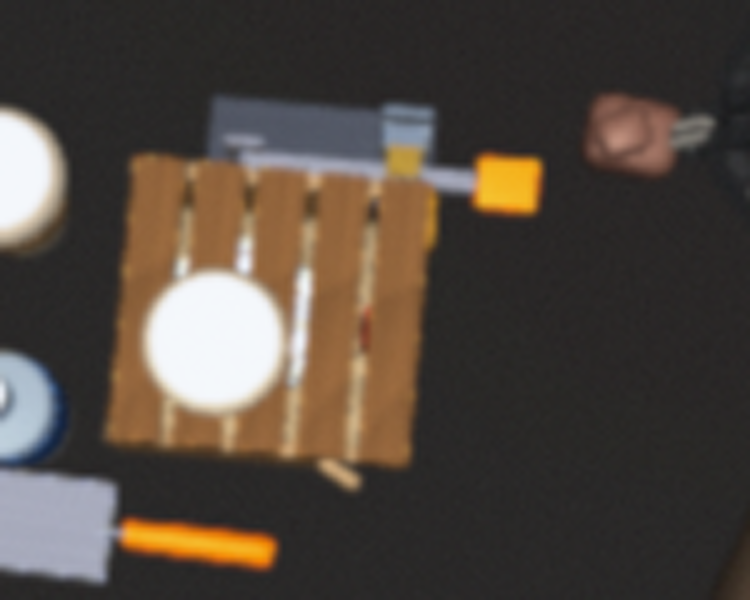

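View pics/s17.png

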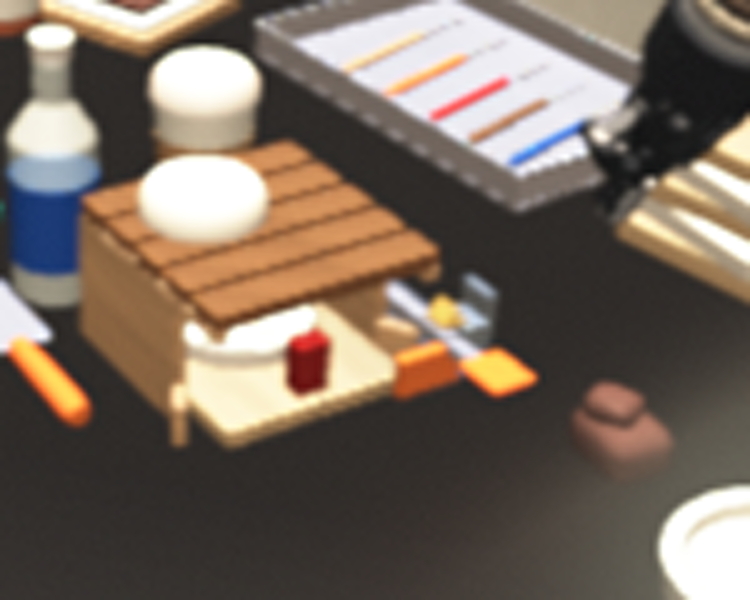

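View pics/t17f.png

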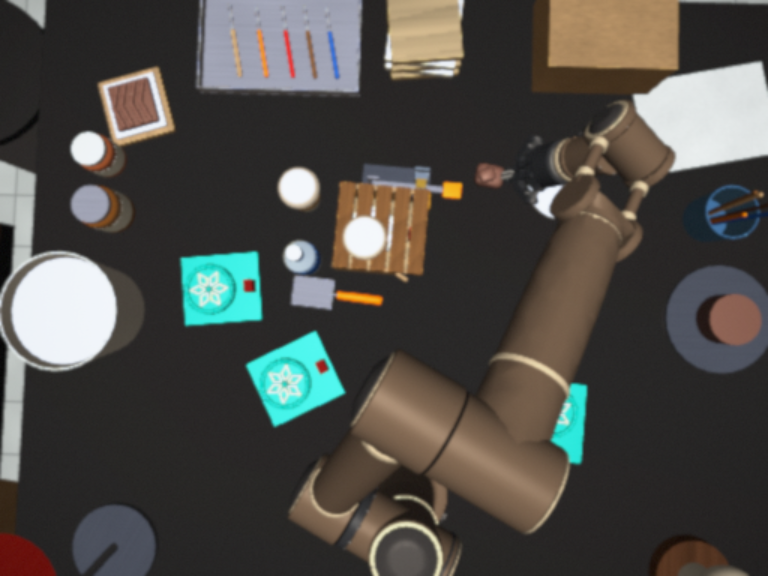

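```bash
python3 - <<'E'
from h import *
import pickle; c0,s0=pickle.load(open("c0.pkl","rb"))
c=cam("top"); s=cam("side")
print("pad top",tobay(onz(c,200+508/5-.4,90+184/5-.4,.044))*1000,"side",tobay(onz(s,235+500/5-.4,140+372/5-.4,.044))*1000)
print("board near corner",tobay(onz(s,235+230/5-.4,140+432/5-.4,.015))*1000,"far",tobay(onz(s,235+398/5-.4,140+368/5-.4,.015))*1000)
for n,a,b,rs in (("top",c0,c,{"cup":(182,108,35,35),"bottle":(185,155,30,28),"clay":(314,104,20,25),"spatula":(190,180,68,30),"cast":(225,142,34,34),"turq1":(118,165,60,55),"turq2":(162,218,70,68),"brush":(365,160,20,68)}),("side",s0,s,{"clay":(345,212,30,28),"mould":(362,235,60,42),"brush":(302,270,65,40),"turq3":(200,290,90,70),"cast":(260,168,32,24)})):
    for k,(x,y,w,h) in rs.items(): print(n,k,np.abs(a["pixels"][y:y+h,x:x+w].astype(int)-b["pixels"][y:y+h,x:x+w]).mean().round(2))
st()
E
```

```text
pad top [-143.6356 -104.021    44.    ] side [-149.827 -103.505   44.   ]
board near corner [-82.8465  70.5734  15.    ] far [-76.8872 -74.5517  15.    ]
top cup 1.53
top bottle 1.8
top clay 1.66
top spatula 1.72
top cast 9.09
top turq1 1.8
top turq2 1.63
top brush 47.58
side clay 2.01
side mould 2.68
side brush 5.34
side turq3 3.29
side cast 3.35
t 16.10 q [-0.5022  0.5429  1.4221  0.3985  1.3952 -0.5671] p [ 0.6557 -0.2478  0.3608] F [-0.6467 -0.8504 -0.596 ] w -0.0003
 R cols x [ 0.9988 -0.0489 -0.0011] y [ 0.0198  0.425  -0.905 ] grasp [ 0.6588 -0.1819  0.2205]
```

```bash
python3 - <<'E'
from h import *
import pickle; c0,s0=pickle.load(open("c0.pkl","rb"))
s=cam("side")
x,y,w,h=300,225,125,95
im=np.vstack([s0["pixels"][y:y+h,x:x+w],s["pixels"][y:y+h,x:x+w]])[:,:,::-1]
cv2.imwrite("pics/s18.png",cv2.resize(im,None,fx=3,fy=3,interpolation=cv2.INTER_CUBIC))
E
```

```text
(no output)
```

View pics/s18.png

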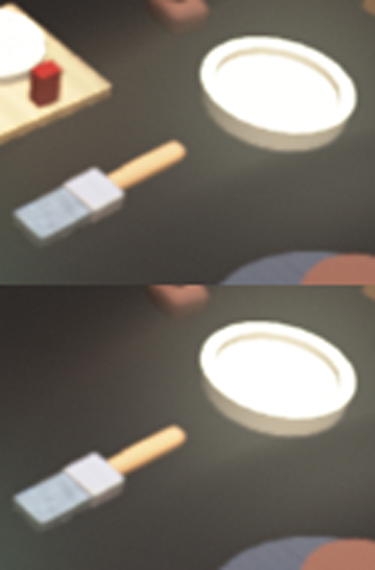

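The brush, mould and clay are where they started, so the differences were only lighting and the moved board. The lever is still latched, so I'll hand in.

```bash
python3 -c "
from bench import env
print(env.close_job())"
```

```text
the job is handed in; nothing more can be done
None
```

The board is home against the back stop and the lever is latched down. I handed the job in at about 16 s of the 54 s allowed. `close_job` gives no verdict, so this rests on my own checks.

**What I did**
- I pinched the red grip with the tool leaned about 55°, rather than the suggested 40°, to keep the gripper body clear of the shelf.
- I slid the board into the lane until it met the back stop, where 29 N moved it no further, and let go. Then I squared it with both open fingertips on its end edge: at 20 N it moved less than 1 mm.
- I pressed the lever pad down to the hard stop (tip at about 38 mm, 15 N) and lifted off.

**Last checks**
- **Lever:** with the arm well clear, the pad stays at bay (-144, -104) mm from the top camera, where the level lever should be. The brass catch lies over the bar and the foot has dropped in front of the board.
- **Other things:** comparing pictures before and after, the cup, bottle, clay, spatula, brush, mould, cast and turquoise boards have not moved. The patch around the cast differed more because the board now shows through the slats. The brush was hidden by the arm in the top view, so I compared it by eye in the side view.

**Disagreements**
- **Pad position:** the side camera puts the pad about 6 mm off the top camera's reading along the bay.
- **Board end:** the side camera also reads the board's end corners at x = -83 and -77 mm, against -85 expected. I put this down to blurred corners and calibration, because both pushes stopped firmly at the back stop and the foot dropped freely.

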